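Sort the blending bench's bottles and jars into their trays

ROBOT

A 7-joint arm with a two-finger parallel gripper is mounted at the origin on the work surface. World frame = base frame: x ahead of the robot, y to its left, z up, the work surface at z = 0. Lengths are in m, angles in rad, forces in N, time in s.
With the tool pointing down it reaches from about 0.4 to 0.85 m from the base axis. Payload 4.5 kg.
Tool frame: the origin (TCP) lies midway between the tips of the shut fingers; the grasp point (between the pads) lies r.grip_point_offset behind it (r.grip_point_offset is the distance from the TCP to the grasp point, in m); z points along the fingers, y is the line along which they close (so a half turn about z gives the same grasp; the last joint's range is limited). The gripper opens to 88 mm and grips with 3 to 60 N. Pads are 18 mm wide; open, the fingers measure 123 mm over their backs; the gripper's body (75 mm by 187 mm) begins 45 mm behind the grasp point.
Start: joints at [1.376, 0.689, -0.195, 1.565, 0.157, 0.902, -0.215], TCP at [0.142, -0.609, 0.239] pointing down, gripper open.
Joint ranges: [-3.01, 3.01], [-0.46, 2.08], [-1.47, 1.51], [0.13, 2.56], [-1, 4.14], [0.04, 2.09], [-2.66, 2.66]. Speed limits (rad/s): [2.57, 2.57, 3.14, 3.14, 3.14, 3.14, 3.14].

INTERFACE

Orientations are given as a unit quaternion [x, y, z, w].
In Python, from plant import r gives the robot as it stands.
- The arm moves only by the shell command python3 -m jog 'ROWS' [FORCE]. ROWS is JSON, a list of rows, each an object of numbers: "wx", "wy", "wz": the turn, a rotation vector about the world's x, y, z as a fraction of full scale; "dx", "dy", "dz": the shift along the world's x, y, z as a fraction of full scale; "hand": the closure, from 0 (fully open) to 1 (shut). In form: [{"wx": .., "wy": .., "wz": .., "dx": .., "dy": .., "dz": .., "hand": ..}, ...]. A call has 1 to 5 rows; each row shifts and turns the commanded pose from where the row before left it; what a row does not reach is not made up. Full scale, the value 1, is 0.25 m for a shift and 2 rad for a turn. A row lasts 1/12 s, in which the tool goes at most 41.7 mm and 7.16 degrees, less where a joint would pass 70% of its speed; a pose out of reach is approached as far as the arm can. A call with a number of a shift or a turn outside -1 to 1 is refused whole. A call with a gripper value outside its range is refused whole. The fingers move at their own pace and stop on an object; FORCE is the grip in N (left out, the last holds). Time passes only in rows, so rows that do not move let the fingers close. It gives the time, the measured TCP pose, the force, the opening and the grip force at its end, in the units of the state.
- r.get_state(): the state, without advancing time (a new reading comes with each control period).
- r.snapshot(name): name is "side" or "top" or "wrist"; returns the picture (420x560x3 uint8, red, green, blue); there is no depth.
- r.camera_info(name): a dict with "mtx" (3x3 intrinsics, pixels), "R" (3x3) and "t" (3): a world point X has camera coordinates R X + t. Camera axes: x right, y down, z forward; pixel columns grow to the right and rows downward; lengths in m; the calibration is good to about 2 mm. The wrist camera is an equidistant fisheye: a pixel r from the principal point sees the ray r / f radians off the axis. A picture is of the moment at which its call begins: read the wrist's pose just before it. camera_info takes no time and is no camera call; for the wrist camera it gives the pose at the moment of the call.
- r.finish_job(): hands the job in; it is judged then, once.
Trained networks look in the newest picture that a camera, given by its name, has taken for a name from the list of things; names that differ only in an ending like _2 or _b are one class to them, and where a whole thing is asked for, a point or a joint stands for the part that bears it (a point fixed in the world has none). Each returns a list of dicts, best first, with "p" (0 to 1); they miss things now and then, are a little off and sometimes report something else, mostly with a low value. They report only what shows in the picture. A call takes as long as a camera call.
- r.search_frame(camera, query): "bbox" ([left, top, right, bottom] in pixels, round what is visible of it).
- r.masks_of(camera, query): "region" (420x560 bool, what is visible of it) and "bbox" ([left, top, right, bottom] in pixels, round what is visible of it).
The state is a dict: "clock": time; "q": joint angles; "qd": joint speeds; "joint_torque": joint torques, N m; "tool_pos": TCP position; "eef_rot": TCP orientation; "contact_force": force on the tool from outside, world axes, zero at the start; "moment": the same for the moment, N m; "opening": opening from 0.0 (shut) to 1.0 (fully open); "finger_force": force on a finger pad.
Only numpy, scipy, OpenCV 4.12 (cv2) and the standard library are available. Lean on these libraries where they do the work, as an engineer would, in place of code of your own. Each camera call takes 0.05 s, during which the arm holds its last target. There are 200 camera calls.

TASK

Clear this perfume blending bench by sorting the bottles and jars by kind: both dropper bottles go into the long wooden tray, both cream jars side by side into the square white tray, and the square sprayer into the round cork dish. Set each one gently upright on the tray's floor, inside the rim, and let it go; leave the empty glass beaker standing where it is.

Things in the scene. Friction and masses are not known exactly. Their poses are not given: they have to be found in the camera images.
- dropper_large: Large dropper bottle: round amber glass, 32 mm diameter, straight-sided up to 50 mm with a paper band, then a shoulder, black collar (20 mm across, 60 to 73 mm high) and a narrow rubber bulb on top, 93 mm tall in all, about 90 g. Best held by the glass, at up to 48 mm high. Loose; origin at the centre of its underside, z up.
- dropper_small: Small dropper bottle of the same make: round amber glass, 25 mm diameter, straight-sided up to 32 mm, black collar 42 to 55 mm high, rubber bulb on top, 75 mm tall in all, about 50 g. Best held by the glass, at up to 31 mm high. Loose; origin at the centre of its underside, z up.
- jar_large: Large cream jar: low round amber glass jar with a flat black screw lid (14 mm deep) of the same diameter, 50 mm diameter, 40 mm tall, about 110 g. Best held by its lid. Loose; origin at the centre of its underside, z up.
- jar_small: Small cream jar of the same make: low, round, flat black lid (14 mm deep), 40 mm diameter, 35 mm tall, about 70 g. Best held by its lid. Loose; origin at the centre of its underside, z up.
- sprayer: Perfume sprayer: square amber glass bottle, 32 x 32 mm and 58 mm high, with an aluminium cap (20 mm diameter) on top, 88 mm tall in all, about 120 g. Its x and y axes are square to its glass sides. Loose; origin at the centre of its underside, z up.
- tray_long: Long wooden tray, the place of the dropper bottles: 80 mm along its x, 190 mm along its y (outside), rim 5 mm thick. Shallow, open, does not move; floor 4 mm thick, rim 12 mm high above the table. Origin at the centre of its underside (on the table), z up.
- tray_square: Square white tray, the place of the jars: 130 x 130 mm outside, its sides along its x and y, rim 5 mm thick. Shallow, open, does not move; floor 4 mm thick, rim 12 mm high above the table. Origin at the centre of its underside (on the table), z up.
- dish_round: Round cork dish, the place of the sprayer: 120 mm outside diameter, rim 4 mm thick. Shallow, open, does not move; floor 4 mm thick, rim 12 mm high above the table. Origin at the centre of its underside (on the table), z up.
- beaker: Empty clear glass beaker, open at the top, 50 mm across its rim, 65 mm tall. It stands among the bottles and is to be left where it is. Loose; origin at the centre of its underside, z up.

How it is judged:
By the outcome, as a careful person would: the job done as asked, in the order asked, and still so for the second after the job is handed in, with the robot touching nothing.
It also fails if it takes over 112 s, if anything falls off the work surface, if the arm or the gripper's body presses on something with over 40 N, if the wrist force passes 120 N, or if a joint passes its speed limit or range.

## Working session

There is one attempt and no reset: what is moved stays moved. The work goes in short steps, Python scripts to look and compute and a shell command to move; the robot and the scene stay as the last step left them, time stands still between calls to the robot, and variables do not carry over. Pictures are saved under pics/ and viewed, at most 14 in all, crops included, and the job is handed in when it is done.

```bash
mkdir -p pics; ls
python3 - <<'E'
from plant import r
import cv2,numpy as np
s=r.get_state();print({k:np.round(v,3) for k,v in s.items()}, r.grip_point_offset)
for n in("top","side"):
    im=r.snapshot(n);cv2.imwrite(f"pics/{n}0.png",im[:,:,::-1])
    c=r.camera_info(n);print(n,np.round(c["mtx"],1),np.round(-c["R"].T@c["t"],3),np.round(c["R"],2))
    for q in "dropper_large dropper_small jar_large jar_small sprayer tray_long tray_square dish_round beaker".split():
        print(q,[(round(d["p"],2),np.round(d["bbox"]).tolist()) for d in r.search_frame(n,q)][:3])
E
```

```text
pics
{'clock': np.float64(0.0), 'q': array([ 1.376,  0.69 , -0.194,  1.566,  0.157,  0.903, -0.215]), 'qd': array([-0.001, -0.001,  0.001, -0.001,  0.001, -0.001,  0.   ]), 'joint_torque': array([ 0.0000e+00, -5.2756e+01, -1.2670e+00, -1.5343e+01, -5.3000e-02,
        6.0000e-03,  0.0000e+00]), 'tool_pos': array([ 0.142, -0.608,  0.238]), 'eef_rot': array([ 0.993,  0.114, -0.   , -0.001]), 'contact_force': array([-0.046,  0.687,  0.653]), 'moment': array([ 0.014, -0.021, -0.041]), 'finger_force': np.float64(0.0), 'opening': np.float64(1.0)} 0.0187
top [[449.6   0.  281.8]
 [  0.  449.6 215.3]
 [  0.    0.    1. ]] [ 0.389 -0.014  1.08 ] [[ 0.01 -1.   -0.03]
 [-0.99 -0.01 -0.11]
 [ 0.1   0.03 -0.99]]
dropper_large [(0.77, [409.0, 279.0, 429.0, 293.0]), (0.55, [153.0, 263.0, 176.0, 287.0]), (0.45, [253.0, 141.0, 335.0, 184.0])]
dropper_small [(0.44, [362.0, 251.0, 381.0, 264.0])]
jar_large [(0.93, [152.0, 261.0, 176.0, 289.0]), (0.47, [411.0, 278.0, 429.0, 295.0])]
jar_small [(0.52, [254.0, 224.0, 268.0, 239.0]), (0.37, [201.0, 237.0, 220.0, 255.0]), (0.15, [369.0, 159.0, 435.0, 218.0]
[... 260 characters left out ...]
   0.  277.9]
 [  0.  501.8 210. ]
 [  0.    0.    1. ]] [ 0.145 -0.597  0.764] [[ 0.86 -0.51 -0.01]
 [-0.37 -0.61 -0.7 ]
 [ 0.35  0.6  -0.72]]
dropper_large [(0.59, [280.0, 356.0, 303.0, 394.0])]
dropper_small [(0.64, [282.0, 287.0, 297.0, 321.0]), (0.32, [280.0, 231.0, 297.0, 264.0]), (0.18, [239.0, 197.0, 256.0, 219.0])]
jar_large [(0.66, [147.0, 150.0, 170.0, 174.0])]
jar_small [(0.83, [236.0, 194.0, 256.0, 218.0]), (0.7, [193.0, 154.0, 216.0, 192.0])]
sprayer [(0.64, [277.0, 224.0, 297.0, 262.0])]
tray_long [(0.7, [293.0, 173.0, 379.0, 242.0])]
tray_square [(0.9, [337.0, 262.0, 441.0, 351.0])]
dish_round [(0.94, [228.0, 123.0, 276.0, 160.0])]
beaker [(0.7, [191.0, 157.0, 217.0, 193.0])]
```

View pics/top0.png

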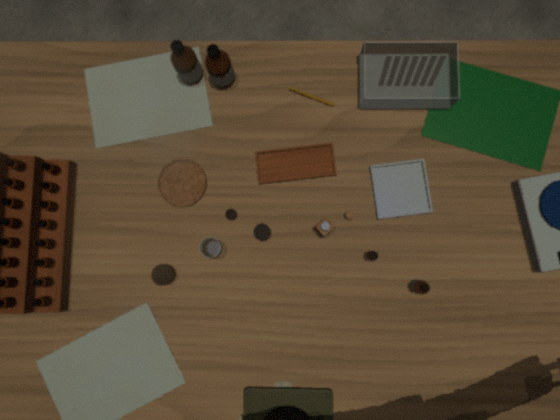

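View pics/side0.png

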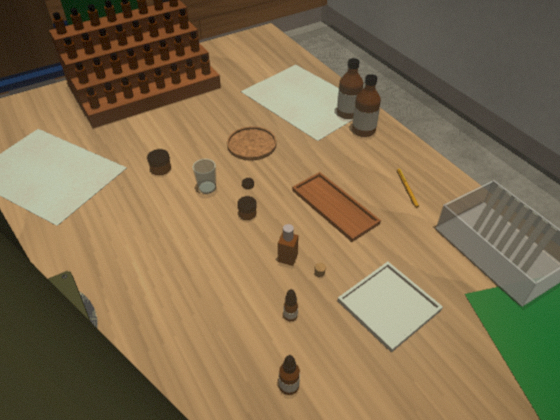

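The top view shows:
- **Trays and dish:** dish (183,183), long tray (295,164), square tray (401,189).
- **Bottles and jars:** large jar (164,274), small jar (262,232), sprayer (324,228), small dropper (371,255), large dropper (419,287).
- **Leave alone:** beaker (211,247). The puck (231,214) and cork (348,215) are distractors.

Next I'll fit each object's shape to the network masks in both views.

```bash
cat > loc.py <<'E'
from plant import r
import cv2,numpy as np
from scipy.optimize import minimize
def rings(*l,n=24):
    a=np.linspace(0,2*np.pi,n,endpoint=False)
    return np.array([[R*np.cos(t),R*np.sin(t),z] for R,z in l for t in a])
def box(a,b,zs): return np.array([[sx*a,sy*b,z] for sx in(-1,1) for sy in(-1,1) for z in zs])
M={"dropper_large":[rings((.016,0),(.016,.05)),rings((.016,.05),(.01,.06)),rings((.01,.06),(.01,.073)),rings((.006,.073),(.004,.093))],
"dropper_small":[rings((.0125,0),(.0125,.032)),rings((.0125,.032),(.01,.042)),rings((.009,.042),(.009,.055)),rings((.005,.055),(.004,.075))],
"jar_large":[rings((.025,0),(.025,.04))],"jar_small":[rings((.02,0),(.02,.035))],
"sprayer":[box(.016,.016,(0,.058)),rings((.01,.058),(.01,.088))],
"tray_long":[box(.04,.095,(0,.012))],"tray_square":[box(.065,.065,(0,.012))],"dish_round":[rings((.06,0),(.06,.012))],
"beaker":[rings((.025,0),(.025,.065))]}
def proj(c,P,wrist=False):
    X=P@c["R"].T+c["t"]
    if wrist:
        rr=np.hypot(X[:,0],X[:,1])+1e-12;th=np.arctan2(rr,X[:,2]);X=np.c_[X[:,0]/rr*th,X[:,1]/rr*th,np.ones(len(X))]
    p=X@c["mtx"].T;return p[:,:2]/p[:,2:]
def pix2world(c,uv,z,wrist=False):
    d=np.linalg.inv(c["mtx"])@[*uv,1]
    if wrist:
        th=np.hypot(d[0],d[1]);d=np.array([*(d[:2]/(th+1e-12)*np.sin(th)),np.cos(th)])
    o=-c["R"].T@c["t"];w=c["R"].T@d;return o+w*(z-o[2])/w[2]
def sil(c,name,x,y,a,org,S=6,sz=150,wrist=False):
    m=np.zeros((sz*S,sz*S),np.uint8);R=np.array([[np.cos(a),-np.sin(a),0],[np.sin(a),np.cos(a),0],[0,0,1]])
    for P in M[name]:
        h=cv2.convexHull(((proj(c,P@R.T+[x,y,0],wrist)+.5-org)*S).astype(np.float32))
        cv2.fillConvexPoly(m,np.round(h*16).astype(np.int32),1,shift=4)
    return m
def fit(views,name,p0,yaw=False):
    """views: list of (caminfo, mask, wrist?)"""
    S=6;sz=150;V=[]
    for c,m,w in views:
        ys,xs=np.nonzero(m);org=np.array([xs.mean()-sz//2,ys.mean()-sz//2]).round()
        A=np.float32([[S,0,-S*org[0]+S/2-.5],[0,S,-S*org[1]+S/2-.5]])
        V.append((c,cv2.warpAffine(m.astype(np.uint8),A,(sz*S,sz*S),flags=cv2.INTER_NEAREST),org,w))
    def f(p):
        e=0
        for c,m,org,w in V:
            s=sil(c,name,p[0],p[1],p[2] if yaw else 0,org,S,sz,w);e-=(s&m).sum()/max(1,(s|m).sum())
        return e/len(V)
    n=3 if yaw else 2;p0=np.array(p0[:n],float)
    best=None
    for a in (np.linspace(-.7,.7,5) if yaw else [0]):
        q=p0.copy()
        if yaw:q[2]+=a
        sx=np.vstack([q]+[q+d for d in np.diag([.008,.008,.25][:n])])
        o=minimize(f,q,method="Nelder-Mead",options=dict(initial_simplex=sx,xatol=1e-4,fatol=1e-4))
        if best is None or o.fun<best.fun:best=o
    return best.x,-best.fun
def pick(cam,name,uv):
    for d in r.masks_of(cam,name):
        b=d["bbox"]
        if b[0]-4<uv[0]<b[2]+4 and b[1]-4<uv[1]<b[3]+4 and d["region"].sum()>20:return d["region"],d["p"]
    return None,0
E
cat > l1.py <<'E'
from loc import *
seed={"dropper_large":(419,287),"dropper_small":(371,255),"jar_large":(164,274),"jar_small":(262,232),"sprayer":(324,228),"tray_long":(295,164),"tray_square":(401,189),"dish_round":(183,183),"beaker":(211,247)}
for n in("top","side"):r.snapshot(n)
C={n:r.camera_info(n) for n in("top","side")}
for q,uv in seed.items():
    z=max(P[:,2].max() for P in M[q])
    p=pix2world(C["top"],uv,z/2)
    yaw=q in("sprayer","tray_long","tray_square");v=[]
    for n in C:
        m,pr=pick(n,q,uv if n=="top" else proj(C[n],np.array([[p[0],p[1],z/2]]))[0])
        if m is None: print(q,n,"none");continue
        v.append((C[n],m,False))
    if len(v)==2:
        for k in v: x,i=fit([k],q,[*p[:2],0],yaw);print("   ",np.round(x,4),round(i,2))
    if v: x,i=fit(v,q,[*p[:2],0],yaw);print(q,np.round(x,4),round(i,2),"seed",np.round(p,3))
E
python3 l1.py
```

```text
[ 0.3375 -0.3   ] 0.93
    [ 0.3383 -0.2983] 0.94
dropper_large [ 0.3376 -0.2995] 0.93 seed [ 0.338 -0.295  0.046]
    [ 0.4085 -0.1919] 0.82
    [ 0.4082 -0.1908] 0.91
dropper_small [ 0.4081 -0.1915] 0.86 seed [ 0.409 -0.189  0.038]
    [0.3595 0.2959] 0.89
    [0.3586 0.298 ] 0.94
jar_large [0.3586 0.2973] 0.91 seed [0.359 0.294 0.02 ]
jar_small top none
jar_small [0.4616 0.0663] 0.87 seed [0.461 0.064 0.018]
    [ 0.4713 -0.0794  0.716 ] 0.94
    [ 0.4711 -0.0797 -0.8371] 0.93
sprayer [ 0.4715 -0.0793 -0.8513] 0.93 seed [ 0.47  -0.081  0.044]
    [ 0.6303 -0.0118  0.1211] 0.97
    [ 0.6297 -0.0123  0.1181] 0.98
tray_long [ 0.6301 -0.0124  0.1205] 0.97 seed [ 0.628 -0.013  0.006]
    [ 0.569  -0.2643  0.1372] 0.97
    [ 0.5686 -0.2657  0.1349] 0.98
tray_square [ 0.5689 -0.2653  0.1404] 0.97 seed [ 0.569 -0.267  0.006]
    [0.5806 0.2655] 0.96
    [0.581  0.2651] 0.97
dish_round [0.581  0.2652] 0.96 seed [0.58  0.26  0.006]
    [0.4215 0.1816] 0.81
    [0.4238 0.1885] 0.8
beaker [0.4234 0.1848] 0.81 seed [0.424 0.182 0.032]
```

Both cameras agree to about 2 mm, and tray reach and sizes check out. I'll turn the closing line to about 0.12 rad so it lies along the x axes of both rectangular trays, and move above the large dropper.

```bash
A='[{"wz":0.0487,"dx":0.0522,"dy":0.0824},{"wz":0.0487,"dx":0.0522,"dy":0.0824},{"wz":0.0487,"dx":0.0522,"dy":0.0824},{"wz":0.0487,"dx":0.0522,"dy":0.0824},{"wz":0.0487,"dx":0.0522,"dy":0.0824}]' ; unset A
python3 -m jog '[{"wz":0.0487,"dx":0.0522,"dy":0.0824},{"wz":0.0487,"dx":0.0522,"dy":0.0824},{"wz":0.0487,"dx":0.0522,"dy":0.0824},{"wz":0.0487,"dx":0.0522,"dy":0.0824},{"wz":0.0487,"dx":0.0522,"dy":0.0824}]'
```

```text
invalid input
```

```bash
python3 -m jog '[{"wx":0,"wy":0,"wz":0.0487,"dx":0.0522,"dy":0.0824,"dz":0,"hand":0},{"wx":0,"wy":0,"wz":0.0487,"dx":0.0522,"dy":0.0824,"dz":0,"hand":0},{"wx":0,"wy":0,"wz":0.0487,"dx":0.0522,"dy":0.0824,"dz":0,"hand":0},{"wx":0,"wy":0,"wz":0.0487,"dx":0.0522,"dy":0.0824,"dz":0,"hand":0},{"wx":0,"wy":0,"wz":0.0487,"dx":0.0522,"dy":0.0824,"dz":0,"hand":0}]'
```

```text
clock: 2.42
tool_pos: [0.2075, -0.5048, 0.2389]
eef_rot: [0.936, 0.352, 0.0, 0.0]
contact_force: [0.1, -0.1, 0.1]
opening: 0.998
finger_force: 0.0
```

```bash
python3 -m jog '[{"wx":0,"wy":0,"wz":0.0487,"dx":0.0522,"dy":0.0824,"dz":0,"hand":0},{"wx":0,"wy":0,"wz":0.0487,"dx":0.0522,"dy":0.0824,"dz":0,"hand":0},{"wx":0,"wy":0,"wz":0.0487,"dx":0.0522,"dy":0.0824,"dz":0,"hand":0},{"wx":0,"wy":0,"wz":0.0487,"dx":0.0522,"dy":0.0824,"dz":0,"hand":0},{"wx":0,"wy":0,"wz":0.0487,"dx":0.0522,"dy":0.0824,"dz":0,"hand":0}]' >/dev/null
python3 -m jog '[{"wx":0,"wy":0,"wz":0.0487,"dx":0.0522,"dy":0.0824,"dz":0,"hand":0},{"wx":0,"wy":0,"wz":0.0487,"dx":0.0522,"dy":0.0824,"dz":0,"hand":0},{"wx":0,"wy":0,"wz":0.0487,"dx":0.0522,"dy":0.0824,"dz":0,"hand":0},{"wx":0,"wy":0,"wz":0.0487,"dx":0.0522,"dy":0.0824,"dz":0,"hand":0},{"wx":0,"wy":0,"wz":0,"dx":0,"dy":0,"dz":0,"hand":0}]'
python3 - <<'E'
from loc import *
im=r.snapshot("wrist");cv2.imwrite("pics/w0.png",im[:,:,::-1]);print(r.camera_info("wrist"))
s=r.get_state();print(np.round(s["q"],2))
c=r.camera_info("wrist");print(proj(c,np.array([[.3376,-.2995,.093],[.3376,-.2995,0.05]]),True))
E
```

```text
clock: 3.25
tool_pos: [0.3277, -0.3163, 0.2394]
eef_rot: [0.695, 0.719, 0.002, 0.001]
contact_force: [1.5, 1.3, 0.1]
opening: 0.999
finger_force: 0.0
{'mtx': array([[325.1922621 ,   0.        , 276.44121358],
       [  0.        , 325.1922621 , 208.04680835],
       [  0.        ,   0.        ,   1.        ]]), 'R': array([[ 0.99959347,  0.02845096,  0.00185429],
       [ 0.02652748, -0.95190777,  0.30523415],
       [ 0.01044932, -0.30506087, -0.95227553]]), 't': array([-0.31718863, -0.35481001,  0.29026159])}
[ 1.06  0.52 -0.58  2.04  0.43  0.7   0.22]
[[289.45814601 172.713024  ]
 [287.78066273 164.49522269]]
```

View pics/w0.png

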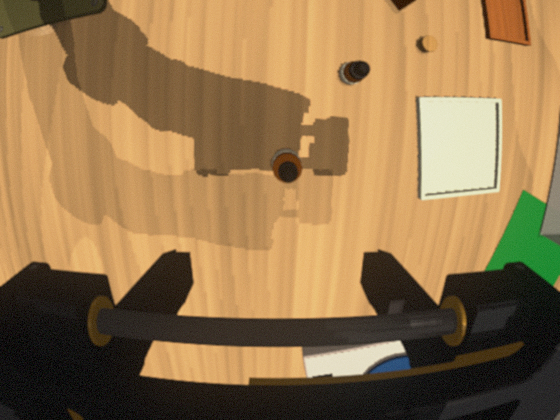

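The wrist view shows the bulb at about (288,171); my fit predicted (289,173), so the position is confirmed. Descending in steps.

```bash
python3 -m jog '[{"wx":0,"wy":0,"wz":0.043,"dx":0.04,"dy":0.067,"dz":0,"hand":0},{"wx":0,"wy":0,"wz":0,"dx":0,"dy":0,"dz":-0.1,"hand":0},{"wx":0,"wy":0,"wz":0,"dx":0,"dy":0,"dz":-0.1,"hand":0},{"wx":0,"wy":0,"wz":0,"dx":0,"dy":0,"dz":-0.1,"hand":0},{"wx":0,"wy":0,"wz":0,"dx":0,"dy":0,"dz":0,"hand":0}]'
python3 -m jog '[{"wx":0,"wy":0,"wz":0,"dx":0,"dy":0,"dz":-0.1,"hand":0},{"wx":0,"wy":0,"wz":0,"dx":0,"dy":0,"dz":-0.1,"hand":0},{"wx":0,"wy":0,"wz":0,"dx":0,"dy":0,"dz":-0.1,"hand":0},{"wx":0,"wy":0,"wz":0,"dx":0,"dy":0,"dz":-0.1,"hand":0},{"wx":0,"wy":0,"wz":0,"dx":0,"dy":0,"dz":0,"hand":0}]'
```

```text
clock: 3.72
tool_pos: [0.332, -0.3034, 0.1608]
eef_rot: [0.669, 0.743, -0.001, -0.003]
contact_force: [-0.2, 0.4, 1.5]
opening: 1.002
finger_force: 0.0
clock: 4.13
tool_pos: [0.3335, -0.3039, 0.0616]
eef_rot: [0.668, 0.744, -0.001, -0.002]
contact_force: [0.1, 0.1, 1.2]
opening: 1.004
finger_force: 0.0
```

```bash
python3 -m jog '[{"wx":0,"wy":0,"wz":0,"dx":0.016,"dy":0.018,"dz":-0.06,"hand":0},{"wx":0,"wy":0,"wz":0,"dx":0,"dy":0,"dz":-0.062,"hand":0},{"wx":0,"wy":0,"wz":0,"dx":0,"dy":0,"dz":0,"hand":0},{"wx":0,"wy":0,"wz":0,"dx":0,"dy":0,"dz":0,"hand":0}]'
```

```text
clock: 4.47
tool_pos: [0.3387, -0.2999, 0.0342]
eef_rot: [0.668, 0.744, -0.001, 0.0]
contact_force: [-0.3, 1.3, 0.7]
opening: 1.0
finger_force: 0.0
```

```bash
python3 -m jog '[{"wx":0,"wy":0,"wz":0,"dx":0,"dy":0,"dz":-0.013,"hand":0},{"wx":0,"wy":0,"wz":0,"dx":0,"dy":0,"dz":0,"hand":0.3},{"wx":0,"wy":0,"wz":0,"dx":0,"dy":0,"dz":0,"hand":0.5},{"wx":0,"wy":0,"wz":0,"dx":0,"dy":0,"dz":0,"hand":0.6}]' 20
python3 -m jog '[{"wx":0,"wy":0,"wz":0,"dx":0,"dy":0,"dz":0,"hand":1},{"wx":0,"wy":0,"wz":0,"dx":0,"dy":0,"dz":0,"hand":1},{"wx":0,"wy":0,"wz":0,"dx":0,"dy":0,"dz":0,"hand":1},{"wx":0,"wy":0,"wz":0,"dx":0,"dy":0,"dz":0,"hand":1},{"wx":0,"wy":0,"wz":0,"dx":0,"dy":0,"dz":0,"hand":1}]'
```

```text
clock: 4.8
tool_pos: [0.3386, -0.2995, 0.0306]
eef_rot: [0.668, 0.744, 0.0, 0.001]
contact_force: [0.2, -0.0, -0.4]
opening: 0.801
finger_force: 0.0
clock: 5.22
tool_pos: [0.3385, -0.2991, 0.03]
eef_rot: [0.668, 0.744, -0.0, -0.0]
contact_force: [-0.7, 0.3, 0.7]
opening: 0.417
finger_force: 0.0
```

```bash
python3 -m jog '[{"wx":0,"wy":0,"wz":0,"dx":0,"dy":0,"dz":0,"hand":1},{"wx":0,"wy":0,"wz":0,"dx":0,"dy":0,"dz":0,"hand":1},{"wx":0,"wy":0,"wz":0,"dx":0,"dy":0,"dz":0,"hand":1},{"wx":0,"wy":0,"wz":0,"dx":0,"dy":0,"dz":0,"hand":1}]'
python3 -m jog '[{"wx":0,"wy":0,"wz":0,"dx":0,"dy":0,"dz":0.04,"hand":1},{"wx":0,"wy":0,"wz":0,"dx":0,"dy":0,"dz":0.1,"hand":1},{"wx":0,"wy":0,"wz":0,"dx":0,"dy":0,"dz":0.1,"hand":1},{"wx":0,"wy":0,"wz":0,"dx":0,"dy":0,"dz":0.1,"hand":1},{"wx":0,"wy":0,"wz":0,"dx":0,"dy":0,"dz":0.1,"hand":1}]'
python3 -m jog '[{"wx":0,"wy":0,"wz":0,"dx":0,"dy":0,"dz":0.05,"hand":1},{"wx":0,"wy":0,"wz":0,"dx":0,"dy":0,"dz":0,"hand":1},{"wx":0,"wy":0,"wz":0,"dx":0,"dy":0,"dz":0,"hand":1}]'
```

```text
clock: 5.55
tool_pos: [0.3386, -0.2991, 0.03]
eef_rot: [0.668, 0.744, 0.0, 0.0]
contact_force: [0.1, 0.2, -0.1]
opening: 0.358
finger_force: 20.0
clock: 5.97
tool_pos: [0.3377, -0.2988, 0.141]
eef_rot: [0.668, 0.744, -0.0, -0.001]
contact_force: [0.7, -0.1, -1.1]
opening: 0.356
finger_force: 20.0
clock: 6.22
tool_pos: [0.3382, -0.2994, 0.1526]
eef_rot: [0.668, 0.744, -0.0, 0.0]
contact_force: [-0.2, 0.0, -0.2]
opening: 0.354
finger_force: 20.0
```

```bash
python3 -m jog '[{"wx":0,"wy":0,"wz":0,"dx":0.04,"dy":0.032,"dz":0,"hand":1},{"wx":0,"wy":0,"wz":0,"dx":0.08,"dy":0.065,"dz":0,"hand":1},{"wx":0,"wy":0,"wz":0,"dx":0.08,"dy":0.065,"dz":0,"hand":1},{"wx":0,"wy":0,"wz":0,"dx":0.08,"dy":0.065,"dz":0,"hand":1},{"wx":0,"wy":0,"wz":0,"dx":0.08,"dy":0.065,"dz":0,"hand":1}]' >/dev/null
python3 -m jog '[{"wx":0,"wy":0,"wz":0,"dx":0.08,"dy":0.065,"dz":0,"hand":1},{"wx":0,"wy":0,"wz":0,"dx":0.08,"dy":0.065,"dz":0,"hand":1},{"wx":0,"wy":0,"wz":0,"dx":0.08,"dy":0.065,"dz":0,"hand":1},{"wx":0,"wy":0,"wz":0,"dx":0.08,"dy":0.065,"dz":0,"hand":1},{"wx":0,"wy":0,"wz":0,"dx":0.08,"dy":0.065,"dz":0,"hand":1}]' >/dev/null
python3 -m jog '[{"wx":0,"wy":0,"wz":0,"dx":0.08,"dy":0.065,"dz":0,"hand":1},{"wx":0,"wy":0,"wz":0,"dx":0.08,"dy":0.065,"dz":0,"hand":1},{"wx":0,"wy":0,"wz":0,"dx":0.08,"dy":0.065,"dz":0,"hand":1},{"wx":0,"wy":0,"wz":0,"dx":0.08,"dy":0.065,"dz":0,"hand":1},{"wx":0,"wy":0,"wz":0,"dx":0.04,"dy":0.032,"dz":0,"hand":1}]' 
python3 -m jog '[{"wx":0,"wy":0,"wz":0,"dx":0,"dy":0,"dz":-0.05,"hand":1},{"wx":0,"wy":0,"wz":0,"dx":0,"dy":0,"dz":-0.1,"hand":1},{"wx":0,"wy":0,"wz":0,"dx":0,"dy":0,"dz":-0.1,"hand":1},{"wx":0,"wy":0,"wz":0,"dx":0,"dy":0,"dz":0,"hand":1},{"wx":0,"wy":0,"wz":0,"dx":0,"dy":0,"dz":0,"hand":1}]'
```

```text
clock: 7.47
tool_pos: [0.6199, -0.0683, 0.1503]
eef_rot: [0.667, 0.745, 0.0, -0.001]
contact_force: [0.4, 0.2, -0.6]
opening: 0.352
finger_force: 20.0
clock: 7.88
tool_pos: [0.6156, -0.0729, 0.0872]
eef_rot: [0.668, 0.744, -0.003, -0.002]
contact_force: [-0.1, -1.1, -0.7]
opening: 0.358
finger_force: 20.0
```

```bash
python3 -m jog '[{"wx":0,"wy":0,"wz":0,"dx":0.08,"dy":0.064,"dz":0,"hand":1},{"wx":0,"wy":0,"wz":0,"dx":0,"dy":0,"dz":-0.08,"hand":1},{"wx":0,"wy":0,"wz":0,"dx":0,"dy":0,"dz":-0.08,"hand":1},{"wx":0,"wy":0,"wz":0,"dx":0,"dy":0,"dz":0,"hand":1},{"wx":0,"wy":0,"wz":0,"dx":0,"dy":0,"dz":0,"hand":1}]'
```

```text
clock: 8.3
tool_pos: [0.6378, -0.0565, 0.0501]
eef_rot: [0.668, 0.744, -0.001, -0.0]
contact_force: [-0.1, 0.3, -0.1]
opening: 0.356
finger_force: 20.0
```

```bash
python3 -m jog '[{"wx":0,"wy":0,"wz":0,"dx":0,"dy":0,"dz":-0.03,"hand":1},{"wx":0,"wy":0,"wz":0,"dx":0,"dy":0,"dz":-0.02,"hand":1},{"wx":0,"wy":0,"wz":0,"dx":0,"dy":0,"dz":-0.008,"hand":1},{"wx":0,"wy":0,"wz":0,"dx":0,"dy":0,"dz":0,"hand":1},{"wx":0,"wy":0,"wz":0,"dx":0,"dy":0,"dz":0,"hand":1}]'
```

```text
clock: 8.72
tool_pos: [0.6386, -0.0559, 0.0357]
eef_rot: [0.668, 0.744, 0.0, 0.0]
contact_force: [-0.1, -0.2, -0.7]
opening: 0.358
finger_force: 20.0
```

```bash
python3 -m jog '[{"wx":0,"wy":0,"wz":0,"dx":0,"dy":0,"dz":-0.004,"hand":1},{"wx":0,"wy":0,"wz":0,"dx":0,"dy":0,"dz":-0.003,"hand":1},{"wx":0,"wy":0,"wz":0,"dx":0,"dy":0,"dz":0,"hand":1},{"wx":0,"wy":0,"wz":0,"dx":0,"dy":0,"dz":0,"hand":1}]'
```

```text
clock: 9.05
tool_pos: [0.6388, -0.0558, 0.0341]
eef_rot: [0.668, 0.744, 0.0, 0.0]
contact_force: [-0.5, 0.5, -0.4]
opening: 0.356
finger_force: 20.0
```

```bash
python3 -m jog '[{"wx":0,"wy":0,"wz":0,"dx":0,"dy":0,"dz":-0.002,"hand":1},{"wx":0,"wy":0,"wz":0,"dx":0,"dy":0,"dz":0,"hand":1},{"wx":0,"wy":0,"wz":0,"dx":0,"dy":0,"dz":0,"hand":1},{"wx":0,"wy":0,"wz":0,"dx":0,"dy":0,"dz":0,"hand":1}]'
```

```text
clock: 9.38
tool_pos: [0.6388, -0.0558, 0.034]
eef_rot: [0.668, 0.744, 0.0, 0.0]
contact_force: [-1.6, -0.4, 5.4]
opening: 0.357
finger_force: 20.0
```

```bash
python3 -m jog '[{"wx":0,"wy":0,"wz":0,"dx":0,"dy":0,"dz":0,"hand":0.45},{"wx":0,"wy":0,"wz":0,"dx":0,"dy":0,"dz":0,"hand":0.4},{"wx":0,"wy":0,"wz":0,"dx":0,"dy":0,"dz":0,"hand":0.3},{"wx":0,"wy":0,"wz":0,"dx":0,"dy":0,"dz":0,"hand":0.3},{"wx":0,"wy":0,"wz":0,"dx":0,"dy":0,"dz":0.02,"hand":0.3}]'
python3 -m jog '[{"wx":0,"wy":0,"wz":0,"dx":0,"dy":0,"dz":0.1,"hand":0.3},{"wx":0,"wy":0,"wz":0,"dx":0,"dy":0,"dz":0.12,"hand":0.3},{"wx":0,"wy":0,"wz":0,"dx":0,"dy":0,"dz":0.12,"hand":0.3},{"wx":0,"wy":0,"wz":0,"dx":0,"dy":0,"dz":0.12,"hand":0.3},{"wx":0,"wy":0,"wz":0,"dx":0,"dy":0,"dz":0,"hand":0}]'
python3 -m jog '[{"wx":0,"wy":0,"wz":0,"dx":-0.1,"dy":-0.06,"dz":0,"hand":0},{"wx":0,"wy":0,"wz":0,"dx":-0.12,"dy":-0.07,"dz":0,"hand":0},{"wx":0,"wy":0,"wz":0,"dx":-0.12,"dy":-0.07,"dz":0,"hand":0},{"wx":0,"wy":0,"wz":0,"dx":-0.12,"dy":-0.07,"dz":0,"hand":0},{"wx":0,"wy":0,"wz":0,"dx":-0.12,"dy":-0.07,"dz":0,"hand":0}]'
python3 -m jog '[{"wx":0,"wy":0,"wz":0,"dx":-0.12,"dy":-0.07,"dz":0,"hand":0},{"wx":0,"wy":0,"wz":0,"dx":-0.12,"dy":-0.07,"dz":0,"hand":0},{"wx":0,"wy":0,"wz":0,"dx":-0.1,"dy":-0.06,"dz":0,"hand":0},{"wx":0,"wy":0,"wz":0,"dx":0,"dy":0,"dz":0,"hand":0},{"wx":0,"wy":0,"wz":0,"dx":0,"dy":0,"dz":0,"hand":0}]'
python3 - <<'E'
from loc import *
for n in("top","side"):im=r.snapshot(n);cv2.imwrite(f"pics/{n}1.png",im[:,:,::-1])
im=r.snapshot("wrist");c=r.camera_info("wrist");cv2.imwrite("pics/w1.png",im[:,:,::-1]);print(proj(c,np.array([[.4081,-.1915,.075]]),True))
for d in r.search_frame("wrist","dropper_small"):print(d)
E
```

```text
clock: 9.8
tool_pos: [0.6376, -0.0559, 0.0373]
eef_rot: [0.668, 0.744, -0.001, -0.001]
contact_force: [0.2, -0.3, -1.1]
opening: 0.688
finger_force: 0.0
clock: 10.22
tool_pos: [0.6423, -0.0551, 0.1597]
eef_rot: [0.668, 0.744, 0.004, 0.004]
contact_force: [1.6, 0.3, 0.5]
opening: 0.755
finger_force: 0.0
clock: 10.63
tool_pos: [0.4919, -0.1414, 0.1533]
eef_rot: [0.668, 0.744, 0.0, 0.0]
contact_force: [0.1, -1.0, -0.1]
opening: 1.003
finger_force: 0.0
clock: 11.05
tool_pos: [0.4071, -0.1919, 0.1534]
eef_rot: [0.669, 0.743, -0.001, -0.0]
contact_force: [0.2, 0.7, 0.3]
opening: 1.0
finger_force: 0.0
[[273.40347489 217.86793515]]
{'bbox': [260.6, 181.1, 289.1, 225.4], 'p': 0.55}
```

View pics/w1.png

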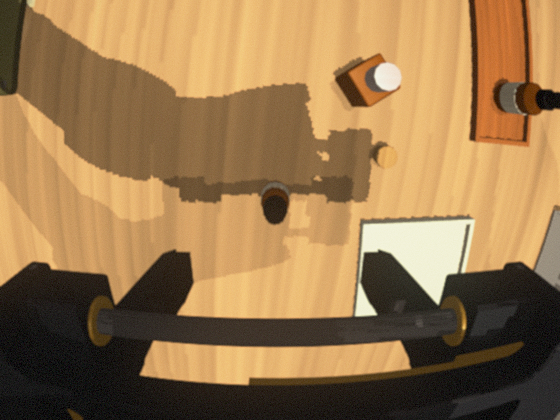

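View pics/side1.png

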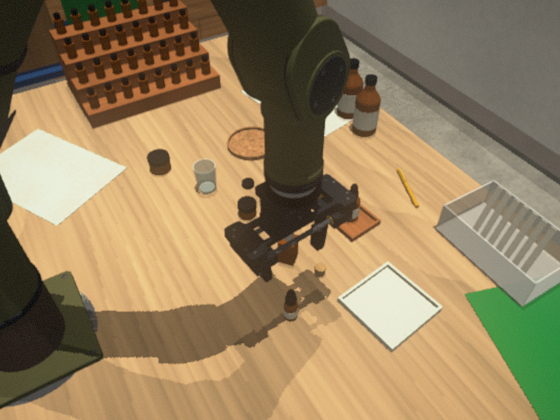

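The wrist view has the small dropper's bulb at (275,210), near the prediction (273,218). The large dropper stands upright in the tray (wrist view (520,98), side view (352,205)). Descending on the small dropper.

```bash
python3 -m jog '[{"wx":0,"wy":0,"wz":0,"dx":0,"dy":0,"dz":-0.08,"hand":0},{"wx":0,"wy":0,"wz":0,"dx":0,"dy":0,"dz":-0.1,"hand":0},{"wx":0,"wy":0,"wz":0,"dx":0,"dy":0,"dz":-0.1,"hand":0},{"wx":0,"wy":0,"wz":0,"dx":0,"dy":0,"dz":-0.1,"hand":0},{"wx":0,"wy":0,"wz":0,"dx":0,"dy":0,"dz":0,"hand":0}]'
python3 -m jog '[{"wx":0,"wy":0,"wz":0,"dx":0,"dy":0,"dz":-0.06,"hand":0},{"wx":0,"wy":0,"wz":0,"dx":0,"dy":0,"dz":-0.04,"hand":0},{"wx":0,"wy":0,"wz":0,"dx":0,"dy":0,"dz":0,"hand":0},{"wx":0,"wy":0,"wz":0,"dx":0,"dy":0,"dz":0,"hand":0}]'
```

```text
clock: 11.67
tool_pos: [0.4082, -0.1893, 0.0551]
eef_rot: [0.667, 0.745, -0.001, -0.002]
contact_force: [-1.0, -0.8, -0.3]
opening: 1.001
finger_force: 0.0
clock: 12.0
tool_pos: [0.4093, -0.1903, 0.0337]
eef_rot: [0.668, 0.745, 0.0, 0.0]
contact_force: [-0.5, -0.2, -0.4]
opening: 1.002
finger_force: 0.0
```

```bash
python3 -m jog '[{"wx":0,"wy":0,"wz":0,"dx":0,"dy":0,"dz":-0.05,"hand":0},{"wx":0,"wy":0,"wz":0,"dx":0,"dy":-0.003,"dz":-0.032,"hand":0.2},{"wx":0,"wy":0,"wz":0,"dx":0,"dy":0,"dz":0,"hand":0.4},{"wx":0,"wy":0,"wz":0,"dx":0,"dy":0,"dz":0,"hand":0.5},{"wx":0,"wy":0,"wz":0,"dx":0,"dy":0,"dz":0,"hand":0.6}]' 15
```

```text
clock: 12.42
tool_pos: [0.4104, -0.1925, 0.0174]
eef_rot: [0.668, 0.744, -0.0, -0.0]
contact_force: [-0.0, 0.2, -0.4]
opening: 0.72
finger_force: 0.0
```

```bash
python3 -m jog '[{"wx":0,"wy":0,"wz":0,"dx":-0.006,"dy":0.003,"dz":-0.016,"hand":0.6},{"wx":0,"wy":0,"wz":0,"dx":0,"dy":0,"dz":0,"hand":1},{"wx":0,"wy":0,"wz":0,"dx":0,"dy":0,"dz":0,"hand":1},{"wx":0,"wy":0,"wz":0,"dx":0,"dy":0,"dz":0,"hand":1},{"wx":0,"wy":0,"wz":0,"dx":0,"dy":0,"dz":0,"hand":1}]' 15
python3 -m jog '[{"wx":0,"wy":0,"wz":0,"dx":0,"dy":0,"dz":0,"hand":1},{"wx":0,"wy":0,"wz":0,"dx":0,"dy":0,"dz":0,"hand":1},{"wx":0,"wy":0,"wz":0,"dx":0,"dy":0,"dz":0,"hand":1},{"wx":0,"wy":0,"wz":0,"dx":0,"dy":0,"dz":0,"hand":1},{"wx":0,"wy":0,"wz":0,"dx":0,"dy":0,"dz":0,"hand":1}]' 15
```

```text
clock: 12.83
tool_pos: [0.4092, -0.1921, 0.0145]
eef_rot: [0.668, 0.744, -0.001, -0.001]
contact_force: [-0.2, 0.0, -0.4]
opening: 0.342
finger_force: 0.0
clock: 13.25
tool_pos: [0.4091, -0.1921, 0.0144]
eef_rot: [0.668, 0.744, -0.001, -0.001]
contact_force: [-0.6, 1.5, 5.0]
opening: 0.275
finger_force: 15.0
```

```bash
python3 -m jog '[{"wx":0,"wy":0,"wz":0,"dx":0,"dy":0,"dz":0.05,"hand":1},{"wx":0,"wy":0,"wz":0,"dx":0,"dy":0,"dz":0.1,"hand":1},{"wx":0,"wy":0,"wz":0,"dx":0,"dy":0,"dz":0.1,"hand":1},{"wx":0,"wy":0,"wz":0,"dx":0,"dy":0,"dz":0.12,"hand":1},{"wx":0,"wy":0,"wz":0,"dx":0,"dy":0,"dz":0.12,"hand":1}]'
python3 -m jog '[{"wx":0,"wy":0,"wz":0,"dx":0,"dy":0,"dz":0.1,"hand":1},{"wx":0,"wy":0,"wz":0,"dx":0.08,"dy":0.083,"dz":0,"hand":1},{"wx":0,"wy":0,"wz":0,"dx":0.08,"dy":0.083,"dz":0,"hand":1},{"wx":0,"wy":0,"wz":0,"dx":0.08,"dy":0.083,"dz":0,"hand":1},{"wx":0,"wy":0,"wz":0,"dx":0.08,"dy":0.083,"dz":0,"hand":1}]'
python3 -m jog '[{"wx":0,"wy":0,"wz":0,"dx":0.08,"dy":0.083,"dz":0,"hand":1},{"wx":0,"wy":0,"wz":0,"dx":0.08,"dy":0.083,"dz":0,"hand":1},{"wx":0,"wy":0,"wz":0,"dx":0.08,"dy":0.083,"dz":0,"hand":1},{"wx":0,"wy":0,"wz":0,"dx":0.08,"dy":0.083,"dz":0,"hand":1},{"wx":0,"wy":0,"wz":0,"dx":0.08,"dy":0.083,"dz":0,"hand":1}]'
python3 -m jog '[{"wx":0,"wy":0,"wz":0,"dx":0.08,"dy":0.083,"dz":0,"hand":1},{"wx":0,"wy":0,"wz":0,"dx":0.06,"dy":0.066,"dz":0,"hand":1},{"wx":0,"wy":0,"wz":0,"dx":0,"dy":0,"dz":0,"hand":1},{"wx":0,"wy":0,"wz":0,"dx":0,"dy":0,"dz":0,"hand":1},{"wx":0,"wy":0,"wz":0,"dx":0,"dy":0,"dz":0,"hand":1}]'
```

```text
clock: 13.67
tool_pos: [0.4089, -0.1924, 0.1329]
eef_rot: [0.668, 0.744, -0.001, -0.001]
contact_force: [1.2, -1.7, -0.7]
opening: 0.275
finger_force: 15.0
clock: 14.08
tool_pos: [0.4902, -0.1091, 0.157]
eef_rot: [0.669, 0.744, -0.001, 0.0]
contact_force: [-0.5, 0.1, -0.9]
opening: 0.273
finger_force: 15.0
clock: 14.5
tool_pos: [0.5901, -0.005, 0.1565]
eef_rot: [0.668, 0.744, -0.001, 0.0]
contact_force: [1.0, 0.5, -0.7]
opening: 0.274
finger_force: 15.0
clock: 14.92
tool_pos: [0.6237, 0.0301, 0.1563]
eef_rot: [0.668, 0.744, -0.002, 0.0]
contact_force: [0.0, -0.7, -1.8]
opening: 0.277
finger_force: 15.0
```

```bash
python3 -m jog '[{"wx":0,"wy":0,"wz":0,"dx":0,"dy":0,"dz":-0.08,"hand":1},{"wx":0,"wy":0,"wz":0,"dx":0,"dy":0.01,"dz":-0.1,"hand":1},{"wx":0,"wy":0,"wz":0,"dx":0,"dy":0,"dz":-0.1,"hand":1},{"wx":0,"wy":0,"wz":0,"dx":0,"dy":0,"dz":-0.1,"hand":1},{"wx":0,"wy":0,"wz":0,"dx":0,"dy":0,"dz":0,"hand":1}]'
python3 -m jog '[{"wx":0,"wy":0,"wz":0,"dx":0,"dy":0,"dz":-0.06,"hand":1},{"wx":0,"wy":0,"wz":0,"dx":0,"dy":0,"dz":-0.03,"hand":1},{"wx":0,"wy":0,"wz":0,"dx":0,"dy":0,"dz":0,"hand":1},{"wx":0,"wy":0,"wz":0,"dx":0,"dy":0,"dz":0,"hand":1},{"wx":0,"wy":0,"wz":0,"dx":0,"dy":0,"dz":0,"hand":1}]'
```

```text
clock: 15.33
tool_pos: [0.6206, 0.0306, 0.0575]
eef_rot: [0.669, 0.744, -0.005, -0.002]
contact_force: [-0.1, -0.8, -1.5]
opening: 0.274
finger_force: 15.0
clock: 15.75
tool_pos: [0.6256, 0.034, 0.0406]
eef_rot: [0.668, 0.744, 0.0, 0.001]
contact_force: [0.3, -1.0, -0.2]
opening: 0.278
finger_force: 15.0
```

```bash
python3 -m jog '[{"wx":0,"wy":0,"wz":0,"dx":0,"dy":0,"dz":-0.03,"hand":1},{"wx":0,"wy":0,"wz":0,"dx":0,"dy":0,"dz":-0.03,"hand":1},{"wx":0,"wy":0,"wz":0,"dx":0,"dy":0,"dz":-0.016,"hand":1},{"wx":0,"wy":0,"wz":0,"dx":0,"dy":0,"dz":0,"hand":1},{"wx":0,"wy":0,"wz":0,"dx":0,"dy":0,"dz":0,"hand":1}]'
python3 -m jog '[{"wx":0,"wy":0,"wz":0,"dx":0,"dy":0,"dz":-0.004,"hand":1},{"wx":0,"wy":0,"wz":0,"dx":0,"dy":0,"dz":0,"hand":1},{"wx":0,"wy":0,"wz":0,"dx":0,"dy":0,"dz":0,"hand":1}]'
```

```text
clock: 16.17
tool_pos: [0.6246, 0.0338, 0.02]
eef_rot: [0.668, 0.744, -0.001, 0.0]
contact_force: [0.8, 0.7, -0.3]
opening: 0.28
finger_force: 15.0
clock: 16.42
tool_pos: [0.625, 0.0339, 0.0197]
eef_rot: [0.668, 0.744, -0.0, 0.001]
contact_force: [0.1, -0.3, -0.6]
opening: 0.275
finger_force: 15.0
```

```bash
python3 -m jog '[{"wx":0,"wy":0,"wz":0,"dx":0,"dy":0,"dz":-0.004,"hand":1},{"wx":0,"wy":0,"wz":0,"dx":0,"dy":0,"dz":0,"hand":1},{"wx":0,"wy":0,"wz":0,"dx":0,"dy":0,"dz":0,"hand":1}]'
```

```text
clock: 16.67
tool_pos: [0.6249, 0.0338, 0.0186]
eef_rot: [0.668, 0.744, -0.001, 0.001]
contact_force: [-0.1, -0.2, -0.4]
opening: 0.278
finger_force: 15.0
```

```bash
python3 -m jog '[{"wx":0,"wy":0,"wz":0,"dx":0,"dy":0,"dz":-0.003,"hand":1},{"wx":0,"wy":0,"wz":0,"dx":0,"dy":0,"dz":0,"hand":1},{"wx":0,"wy":0,"wz":0,"dx":0,"dy":0,"dz":0,"hand":1}]'
```

```text
clock: 16.92
tool_pos: [0.6249, 0.0338, 0.0184]
eef_rot: [0.668, 0.744, -0.001, 0.001]
contact_force: [-2.3, -0.3, 5.3]
opening: 0.277
finger_force: 15.0
```

```bash
python3 -m jog '[{"wx":0,"wy":0,"wz":0,"dx":0,"dy":0,"dz":0,"hand":0.6},{"wx":0,"wy":0,"wz":0,"dx":0,"dy":0,"dz":0,"hand":0.5},{"wx":0,"wy":0,"wz":0,"dx":0,"dy":0,"dz":0,"hand":0.4},{"wx":0,"wy":0,"wz":0,"dx":0,"dy":0,"dz":0,"hand":0.4},{"wx":0,"wy":0,"wz":0,"dx":0,"dy":0,"dz":0.02,"hand":0.4}]'
python3 -m jog '[{"wx":0,"wy":0,"wz":0,"dx":0,"dy":0,"dz":0.1,"hand":0.4},{"wx":0,"wy":0,"wz":0,"dx":0,"dy":0,"dz":0.12,"hand":0.4},{"wx":0,"wy":0,"wz":0,"dx":0,"dy":0,"dz":0.12,"hand":0.4},{"wx":0,"wy":0,"wz":0,"dx":0,"dy":0,"dz":0.12,"hand":0.4},{"wx":0,"wy":0,"wz":0,"dx":0,"dy":0,"dz":0,"hand":0}]'
python3 -m jog '[{"wx":0,"wy":0,"wz":0,"dx":-0.1,"dy":0.1,"dz":0,"hand":0},{"wx":0,"wy":0,"wz":0,"dx":-0.1,"dy":0.1,"dz":0,"hand":0},{"wx":0,"wy":0,"wz":0,"dx":-0.1,"dy":0.1,"dz":0,"hand":0},{"wx":0,"wy":0,"wz":0,"dx":-0.1,"dy":0.1,"dz":0,"hand":0},{"wx":0,"wy":0,"wz":0,"dx":-0.1,"dy":0.1,"dz":0,"hand":0}]'
python3 -m jog '[{"wx":0,"wy":0,"wz":0,"dx":-0.1,"dy":0.1,"dz":0,"hand":0},{"wx":0,"wy":0,"wz":0,"dx":-0.1,"dy":0.1,"dz":0,"hand":0},{"wx":0,"wy":0,"wz":0,"dx":-0.1,"dy":0.1,"dz":0,"hand":0},{"wx":0,"wy":0,"wz":0,"dx":-0.1,"dy":0.1,"dz":0,"hand":0},{"wx":0,"wy":0,"wz":0,"dx":-0.1,"dy":0.1,"dz":0,"hand":0}]'
python3 -m jog '[{"wx":0,"wy":0,"wz":0,"dx":-0.064,"dy":0.054,"dz":0,"hand":0},{"wx":0,"wy":0,"wz":0,"dx":0,"dy":0,"dz":0,"hand":0},{"wx":0,"wy":0,"wz":0,"dx":0,"dy":0,"dz":0,"hand":0}]'
python3 - <<'E'
from loc import *
for n in("top","side"):im=r.snapshot(n);cv2.imwrite(f"pics/{n}2.png",im[:,:,::-1])
im=r.snapshot("wrist");c=r.camera_info("wrist");cv2.imwrite("pics/w2.png",im[:,:,::-1])
print(np.round(r.get_state()["q"],2))
m,p=pick("wrist","jar_large",proj(c,np.array([[.3586,.2973,.04]]),True)[0])
if m is not None:print(p,fit([(c,m,True)],"jar_large",[.3586,.2973]))
E
```

```text
clock: 17.33
tool_pos: [0.6242, 0.0336, 0.022]
eef_rot: [0.668, 0.744, -0.001, 0.0]
contact_force: [-0.3, -0.4, 0.2]
opening: 0.594
finger_force: 0.0
clock: 17.75
tool_pos: [0.6284, 0.0354, 0.144]
eef_rot: [0.668, 0.744, 0.004, 0.003]
contact_force: [0.5, 1.0, 0.2]
opening: 0.654
finger_force: 0.0
clock: 18.17
tool_pos: [0.4986, 0.1596, 0.1379]
eef_rot: [0.668, 0.744, -0.0, 0.0]
contact_force: [0.2, 0.9, -0.6]
opening: 1.0
finger_force: 0.0
clock: 18.58
tool_pos: [0.3736, 0.2848, 0.1379]
eef_rot: [0.668, 0.744, -0.0, 0.001]
contact_force: [-0.1, 0.8, -1.0]
opening: 1.002
finger_force: 0.0
clock: 18.83
tool_pos: [0.3581, 0.2982, 0.138]
eef_rot: [0.667, 0.745, -0.001, 0.001]
contact_force: [1.2, -0.5, 0.4]
opening: 0.998
finger_force: 0.0
[-0.47  0.71 -0.51  2.12  0.72  0.5  -1.43]
0.7 (array([0.35950396, 0.29477542]), np.float64(0.9100849862912368))
```

View pics/w2.png

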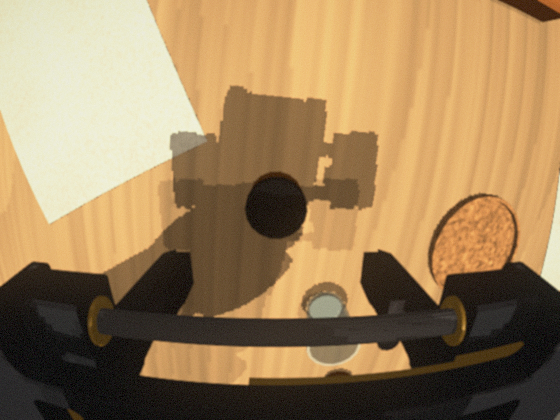

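View pics/side2.png

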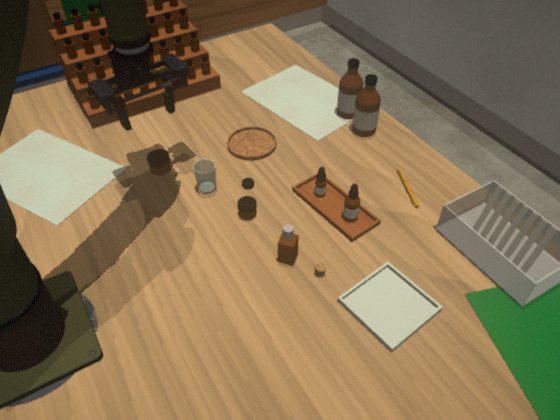

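Both droppers stand upright in the long tray (side view (321,185) and (352,205)). The large jar's lid is centred at (277,206) in the wrist view, and its fit agrees with the earlier one to 2.5 mm. Descending on the large jar.

```bash
python3 -m jog '[{"wx":0,"wy":0,"wz":0,"dx":0,"dy":-0.008,"dz":-0.06,"hand":0},{"wx":0,"wy":0,"wz":0,"dx":0,"dy":0,"dz":-0.1,"hand":0},{"wx":0,"wy":0,"wz":0,"dx":0,"dy":0,"dz":-0.1,"hand":0},{"wx":0,"wy":0,"wz":0,"dx":0,"dy":0,"dz":-0.1,"hand":0},{"wx":0,"wy":0,"wz":0,"dx":0,"dy":0,"dz":0,"hand":0}]'
python3 -m jog '[{"wx":0,"wy":0,"wz":0,"dx":0,"dy":0,"dz":-0.06,"hand":0},{"wx":0,"wy":0,"wz":0,"dx":0,"dy":0,"dz":-0.04,"hand":0},{"wx":0,"wy":0,"wz":0,"dx":0,"dy":0,"dz":0,"hand":0},{"wx":0,"wy":0,"wz":0,"dx":0,"dy":0,"dz":0,"hand":0}]'
```

```text
clock: 19.45
tool_pos: [0.3586, 0.2931, 0.0447]
eef_rot: [0.669, 0.744, -0.003, 0.001]
contact_force: [-0.4, 0.3, -0.1]
opening: 1.0
finger_force: 0.0
clock: 19.78
tool_pos: [0.3595, 0.295, 0.0233]
eef_rot: [0.669, 0.744, -0.001, 0.001]
contact_force: [-0.1, -0.5, 0.4]
opening: 1.0
finger_force: 0.0
```

```bash
python3 -m jog '[{"wx":0,"wy":0,"wz":0,"dx":0,"dy":0,"dz":-0.034,"hand":0.1},{"wx":0,"wy":0,"wz":0,"dx":0,"dy":0,"dz":0,"hand":0.2},{"wx":0,"wy":0,"wz":0,"dx":0,"dy":0,"dz":0,"hand":0.3},{"wx":0,"wy":0,"wz":0,"dx":0,"dy":0,"dz":0,"hand":0.4},{"wx":0,"wy":0,"wz":0,"dx":0,"dy":0,"dz":0,"hand":1}]' 20
python3 -m jog '[{"wx":0,"wy":0,"wz":0,"dx":0,"dy":0,"dz":0,"hand":1},{"wx":0,"wy":0,"wz":0,"dx":0,"dy":0,"dz":0,"hand":1},{"wx":0,"wy":0,"wz":0,"dx":0,"dy":0,"dz":0,"hand":1},{"wx":0,"wy":0,"wz":0,"dx":0,"dy":0,"dz":0,"hand":1},{"wx":0,"wy":0,"wz":0,"dx":0,"dy":0,"dz":0,"hand":1}]' 20
```

```text
clock: 20.2
tool_pos: [0.3593, 0.2954, 0.015]
eef_rot: [0.668, 0.744, -0.0, 0.001]
contact_force: [-0.8, -0.6, -0.6]
opening: 0.644
finger_force: 0.0
clock: 20.62
tool_pos: [0.3592, 0.2954, 0.0147]
eef_rot: [0.668, 0.744, -0.0, 0.001]
contact_force: [-1.0, -1.0, 6.1]
opening: 0.556
finger_force: 20.0
```

```bash
python3 -m jog '[{"wx":0,"wy":0,"wz":0,"dx":0,"dy":0,"dz":0.04,"hand":1},{"wx":0,"wy":0,"wz":0,"dx":0,"dy":0,"dz":0.1,"hand":1},{"wx":0,"wy":0,"wz":0,"dx":0,"dy":0,"dz":0.12,"hand":1},{"wx":0,"wy":0,"wz":0,"dx":0,"dy":0,"dz":0.12,"hand":1},{"wx":0,"wy":0,"wz":0,"dx":0,"dy":0,"dz":0.12,"hand":1}]'
python3 -m jog '[{"wx":0,"wy":0,"wz":0,"dx":0,"dy":0,"dz":0.08,"hand":1},{"wx":0,"wy":0,"wz":0,"dx":0.046,"dy":-0.118,"dz":0,"hand":1},{"wx":0,"wy":0,"wz":0,"dx":0.046,"dy":-0.118,"dz":0,"hand":1},{"wx":0,"wy":0,"wz":0,"dx":0.046,"dy":-0.118,"dz":0,"hand":1},{"wx":0,"wy":0,"wz":0,"dx":0.046,"dy":-0.118,"dz":0,"hand":1}]'
python3 -m jog '[{"wx":0,"wy":0,"wz":0,"dx":0.046,"dy":-0.118,"dz":0,"hand":1},{"wx":0,"wy":0,"wz":0,"dx":0.046,"dy":-0.118,"dz":0,"hand":1},{"wx":0,"wy":0,"wz":0,"dx":0.046,"dy":-0.118,"dz":0,"hand":1},{"wx":0,"wy":0,"wz":0,"dx":0.046,"dy":-0.118,"dz":0,"hand":1},{"wx":0,"wy":0,"wz":0,"dx":0.046,"dy":-0.118,"dz":0,"hand":1}]'
python3 -m jog '[{"wx":0,"wy":0,"wz":0,"dx":0.046,"dy":-0.118,"dz":0,"hand":1},{"wx":0,"wy":0,"wz":0,"dx":0.046,"dy":-0.118,"dz":0,"hand":1},{"wx":0,"wy":0,"wz":0,"dx":0.046,"dy":-0.118,"dz":0,"hand":1},{"wx":0,"wy":0,"wz":0,"dx":0.046,"dy":-0.118,"dz":0,"hand":1},{"wx":0,"wy":0,"wz":0,"dx":0.046,"dy":-0.118,"dz":0,"hand":1}]'
python3 -m jog '[{"wx":0,"wy":0,"wz":0,"dx":0.046,"dy":-0.118,"dz":0,"hand":1},{"wx":0,"wy":0,"wz":0,"dx":0.046,"dy":-0.118,"dz":0,"hand":1},{"wx":0,"wy":0,"wz":0,"dx":0.046,"dy":-0.118,"dz":0,"hand":1},{"wx":0,"wy":0,"wz":0,"dx":0,"dy":0,"dz":0,"hand":1},{"wx":0,"wy":0,"wz":0,"dx":0,"dy":0,"dz":0,"hand":1}]'
```

```text
clock: 21.03
tool_pos: [0.3583, 0.2946, 0.1404]
eef_rot: [0.668, 0.744, -0.002, 0.0]
contact_force: [1.0, -0.5, -0.2]
opening: 0.558
finger_force: 20.0
clock: 21.45
tool_pos: [0.4049, 0.1757, 0.1593]
eef_rot: [0.668, 0.744, -0.001, 0.001]
contact_force: [0.2, 0.2, 0.0]
opening: 0.555
finger_force: 20.0
clock: 21.87
tool_pos: [0.4623, 0.028, 0.1591]
eef_rot: [0.668, 0.744, -0.001, 0.0]
contact_force: [0.1, 0.2, -1.7]
opening: 0.557
finger_force: 20.0
clock: 22.28
tool_pos: [0.5195, -0.1196, 0.1589]
eef_rot: [0.668, 0.744, -0.001, 0.0]
contact_force: [0.6, -0.3, -1.6]
opening: 0.556
finger_force: 20.0
clock: 22.7
tool_pos: [0.5537, -0.2085, 0.1583]
eef_rot: [0.67, 0.742, -0.001, 0.0]
contact_force: [-0.0, 0.3, -1.5]
opening: 0.558
finger_force: 20.0
```

```bash
python3 -m jog '[{"wx":0,"wy":0,"wz":0.016,"dx":0.045,"dy":-0.116,"dz":0,"hand":1},{"wx":0,"wy":0,"wz":0,"dx":0,"dy":0,"dz":-0.09,"hand":1},{"wx":0,"wy":0,"wz":0,"dx":0,"dy":0,"dz":-0.1,"hand":1},{"wx":0,"wy":0,"wz":0,"dx":0,"dy":0,"dz":-0.1,"hand":1},{"wx":0,"wy":0,"wz":0,"dx":0,"dy":0,"dz":0,"hand":1}]'
python3 -m jog '[{"wx":0,"wy":0,"wz":0,"dx":0,"dy":0,"dz":-0.1,"hand":1},{"wx":0,"wy":0,"wz":0,"dx":0,"dy":0,"dz":-0.08,"hand":1},{"wx":0,"wy":0,"wz":0,"dx":0,"dy":0,"dz":0,"hand":1},{"wx":0,"wy":0,"wz":0,"dx":0,"dy":0,"dz":0,"hand":1},{"wx":0,"wy":0,"wz":0,"dx":0,"dy":0,"dz":0,"hand":1}]'
```

```text
clock: 23.12
tool_pos: [0.5618, -0.2332, 0.0824]
eef_rot: [0.655, 0.755, -0.003, -0.004]
contact_force: [-0.5, -1.2, -1.2]
opening: 0.554
finger_force: 20.0
clock: 23.53
tool_pos: [0.5666, -0.2344, 0.0435]
eef_rot: [0.656, 0.755, 0.0, 0.001]
contact_force: [-0.1, -0.1, -1.3]
opening: 0.558
finger_force: 20.0
```

```bash
python3 -m jog '[{"wx":0,"wy":0,"wz":0,"dx":-0.006,"dy":-0.012,"dz":-0.03,"hand":1},{"wx":0,"wy":0,"wz":0,"dx":0,"dy":0,"dz":-0.03,"hand":1},{"wx":0,"wy":0,"wz":0,"dx":0,"dy":0,"dz":-0.024,"hand":1},{"wx":0,"wy":0,"wz":0,"dx":0,"dy":0,"dz":0,"hand":1},{"wx":0,"wy":0,"wz":0,"dx":0,"dy":0,"dz":0,"hand":1}]'
python3 -m jog '[{"wx":0,"wy":0,"wz":0,"dx":0,"dy":0,"dz":-0.005,"hand":1},{"wx":0,"wy":0,"wz":0,"dx":0,"dy":0,"dz":0,"hand":1},{"wx":0,"wy":0,"wz":0,"dx":0,"dy":0,"dz":0,"hand":1}]'
```

```text
clock: 23.95
tool_pos: [0.5638, -0.2381, 0.0203]
eef_rot: [0.656, 0.755, -0.001, 0.0]
contact_force: [1.3, 0.2, -0.8]
opening: 0.555
finger_force: 20.0
clock: 24.2
tool_pos: [0.5643, -0.2381, 0.0197]
eef_rot: [0.656, 0.755, -0.0, 0.001]
contact_force: [0.1, -0.7, -0.8]
opening: 0.554
finger_force: 20.0
```

```bash
python3 -m jog '[{"wx":0,"wy":0,"wz":0,"dx":0,"dy":0,"dz":-0.004,"hand":1},{"wx":0,"wy":0,"wz":0,"dx":0,"dy":0,"dz":0,"hand":1},{"wx":0,"wy":0,"wz":0,"dx":0,"dy":0,"dz":0,"hand":1}]'
```

```text
clock: 24.45
tool_pos: [0.5644, -0.2382, 0.0188]
eef_rot: [0.656, 0.755, -0.0, 0.001]
contact_force: [-0.2, 0.4, 1.5]
opening: 0.557
finger_force: 20.0
```

```bash
python3 -m jog '[{"wx":0,"wy":0,"wz":0,"dx":0,"dy":0,"dz":0,"hand":0.35},{"wx":0,"wy":0,"wz":0,"dx":0,"dy":0,"dz":0,"hand":0.3},{"wx":0,"wy":0,"wz":0,"dx":0,"dy":0,"dz":0,"hand":0.28},{"wx":0,"wy":0,"wz":0,"dx":0,"dy":0,"dz":0,"hand":0.28},{"wx":0,"wy":0,"wz":0,"dx":0,"dy":0,"dz":0.03,"hand":0.28}]'
python3 -m jog '[{"wx":0,"wy":0,"wz":0,"dx":0,"dy":0,"dz":0.1,"hand":0.28},{"wx":0,"wy":0,"wz":0,"dx":0,"dy":0,"dz":0.14,"hand":0.28},{"wx":0,"wy":0,"wz":0,"dx":0,"dy":0,"dz":0.14,"hand":0.28},{"wx":0,"wy":0,"wz":0,"dx":0,"dy":0,"dz":0.12,"hand":0},{"wx":0,"wy":0,"wz":0,"dx":0,"dy":0,"dz":0,"hand":0}]'
python3 -m jog '[{"wx":0,"wy":0,"wz":0,"dx":-0.042,"dy":0.122,"dz":0,"hand":0},{"wx":0,"wy":0,"wz":0,"dx":-0.042,"dy":0.122,"dz":0,"hand":0},{"wx":0,"wy":0,"wz":0,"dx":-0.042,"dy":0.122,"dz":0,"hand":0},{"wx":0,"wy":0,"wz":0,"dx":-0.042,"dy":0.122,"dz":0,"hand":0},{"wx":0,"wy":0,"wz":0,"dx":-0.042,"dy":0.122,"dz":0,"hand":0}]'
python3 -m jog '[{"wx":0,"wy":0,"wz":0,"dx":-0.042,"dy":0.122,"dz":0,"hand":0},{"wx":0,"wy":0,"wz":0,"dx":-0.042,"dy":0.122,"dz":0,"hand":0},{"wx":0,"wy":0,"wz":0,"dx":-0.042,"dy":0.122,"dz":0,"hand":0},{"wx":0,"wy":0,"wz":0,"dx":-0.042,"dy":0.122,"dz":0,"hand":0},{"wx":0,"wy":0,"wz":0,"dx":-0.042,"dy":0.122,"dz":0,"hand":0}]'
python3 -m jog '[{"wx":0,"wy":0,"wz":0,"dx":0,"dy":0,"dz":0,"hand":0},{"wx":0,"wy":0,"wz":0,"dx":0,"dy":0,"dz":0,"hand":0}]'
python3 - <<'E'
from loc import *
im=r.snapshot("wrist");c=r.camera_info("wrist");cv2.imwrite("pics/w3.png",im[:,:,::-1])
uv=proj(c,np.array([[.4616,.0663,.035]]),True)[0];print(uv)
m,p=pick("wrist","jar_small",uv)
if m is not None:print(p,fit([(c,m,True)],"jar_small",[.4616,.0663]))
E
```

```text
clock: 24.87
tool_pos: [0.5631, -0.238, 0.0251]
eef_rot: [0.656, 0.755, -0.001, -0.001]
contact_force: [-1.0, -0.8, 0.1]
opening: 0.722
finger_force: 0.0
clock: 25.28
tool_pos: [0.568, -0.2381, 0.1578]
eef_rot: [0.656, 0.754, 0.002, 0.005]
contact_force: [1.3, -0.1, 0.1]
opening: 0.848
finger_force: 0.0
clock: 25.7
tool_pos: [0.5108, -0.0845, 0.1513]
eef_rot: [0.656, 0.754, -0.001, 0.001]
contact_force: [0.5, 0.3, -0.7]
opening: 0.997
finger_force: 0.0
clock: 26.12
tool_pos: [0.4584, 0.0681, 0.1513]
eef_rot: [0.656, 0.754, -0.001, 0.001]
contact_force: [0.4, -0.6, -0.1]
opening: 0.998
finger_force: 0.0
clock: 26.28
tool_pos: [0.4587, 0.0688, 0.1515]
eef_rot: [0.654, 0.756, -0.0, 0.001]
contact_force: [-0.2, -1.1, 0.1]
opening: 1.0
finger_force: 0.0
[279.63244009 202.23573929]
0.9 (array([0.46239585, 0.06100299]), np.float64(0.9459601404207093))
```

View pics/w3.png

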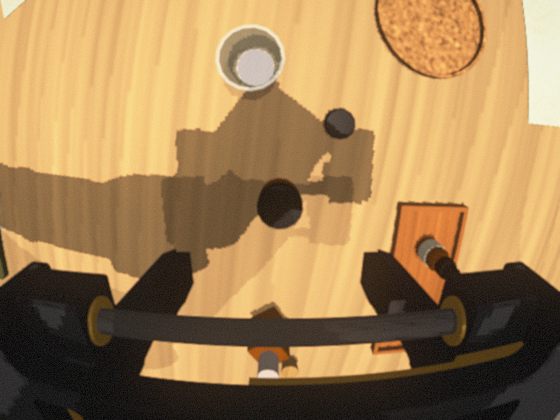

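The small jar's lid is at (280,204) in the wrist view; the side-camera fit predicted (280,202). The puck (340,123) is clear of the fingers.

```bash
python3 -m jog '[{"wx":0,"wy":0,"wz":0,"dx":0.014,"dy":-0.017,"dz":-0.08,"hand":0},{"wx":0,"wy":0,"wz":0,"dx":0,"dy":0,"dz":-0.1,"hand":0},{"wx":0,"wy":0,"wz":0,"dx":0,"dy":0,"dz":-0.1,"hand":0},{"wx":0,"wy":0,"wz":0,"dx":0,"dy":0,"dz":-0.1,"hand":0},{"wx":0,"wy":0,"wz":0,"dx":0,"dy":0,"dz":0,"hand":0}]'
python3 -m jog '[{"wx":0,"wy":0,"wz":0,"dx":0,"dy":0,"dz":-0.08,"hand":0},{"wx":0,"wy":0,"wz":0,"dx":0,"dy":0,"dz":-0.05,"hand":0},{"wx":0,"wy":0,"wz":0,"dx":0,"dy":0,"dz":0,"hand":0},{"wx":0,"wy":0,"wz":0,"dx":0,"dy":0,"dz":0,"hand":0}]'
```

```text
clock: 26.8
tool_pos: [0.4613, 0.06, 0.0529]
eef_rot: [0.657, 0.754, -0.004, -0.0]
contact_force: [-0.2, -0.2, 0.3]
opening: 1.004
finger_force: 0.0
clock: 27.13
tool_pos: [0.4631, 0.0616, 0.024]
eef_rot: [0.657, 0.754, -0.001, 0.001]
contact_force: [0.1, 0.3, -0.1]
opening: 0.996
finger_force: 0.0
```

```bash
python3 -m jog '[{"wx":0,"wy":0,"wz":0,"dx":-0.003,"dy":0.008,"dz":-0.03,"hand":0.1},{"wx":0,"wy":0,"wz":0,"dx":0,"dy":0,"dz":-0.022,"hand":0.2},{"wx":0,"wy":0,"wz":0,"dx":0,"dy":0,"dz":0,"hand":0.3},{"wx":0,"wy":0,"wz":0,"dx":0,"dy":0,"dz":0,"hand":0.4},{"wx":0,"wy":0,"wz":0,"dx":0,"dy":0,"dz":0,"hand":0.5}]' 20
python3 -m jog '[{"wx":0,"wy":0,"wz":0,"dx":0,"dy":0,"dz":0,"hand":1},{"wx":0,"wy":0,"wz":0,"dx":0,"dy":0,"dz":0,"hand":1},{"wx":0,"wy":0,"wz":0,"dx":0,"dy":0,"dz":0,"hand":1},{"wx":0,"wy":0,"wz":0,"dx":0,"dy":0,"dz":0,"hand":1},{"wx":0,"wy":0,"wz":0,"dx":0,"dy":0,"dz":0,"hand":1}]' 20
```

```text
clock: 27.55
tool_pos: [0.4625, 0.0643, 0.0114]
eef_rot: [0.657, 0.754, -0.0, 0.001]
contact_force: [0.5, -0.4, -0.0]
opening: 0.644
finger_force: 0.0
clock: 27.97
tool_pos: [0.4621, 0.0644, 0.0108]
eef_rot: [0.656, 0.754, -0.0, 0.001]
contact_force: [1.3, -0.9, 5.6]
opening: 0.443
finger_force: 20.0
```

```bash
python3 -m jog '[{"wx":0,"wy":0,"wz":0,"dx":0,"dy":0,"dz":0.06,"hand":1},{"wx":0,"wy":0,"wz":0,"dx":0,"dy":0,"dz":0.12,"hand":1},{"wx":0,"wy":0,"wz":0,"dx":0,"dy":0,"dz":0.14,"hand":1},{"wx":0,"wy":0,"wz":0,"dx":0,"dy":0,"dz":0.14,"hand":1},{"wx":0,"wy":0,"wz":0,"dx":0,"dy":0,"dz":0.12,"hand":1}]'
python3 -m jog '[{"wx":0,"wy":0,"wz":0,"dx":0.037,"dy":-0.119,"dz":0,"hand":1},{"wx":0,"wy":0,"wz":0,"dx":0.037,"dy":-0.119,"dz":0,"hand":1},{"wx":0,"wy":0,"wz":0,"dx":0.037,"dy":-0.119,"dz":0,"hand":1},{"wx":0,"wy":0,"wz":0,"dx":0.037,"dy":-0.119,"dz":0,"hand":1},{"wx":0,"wy":0,"wz":0,"dx":0.037,"dy":-0.119,"dz":0,"hand":1}]'
python3 -m jog '[{"wx":0,"wy":0,"wz":0,"dx":0.037,"dy":-0.119,"dz":0,"hand":1},{"wx":0,"wy":0,"wz":0,"dx":0.037,"dy":-0.119,"dz":0,"hand":1},{"wx":0,"wy":0,"wz":0,"dx":0.037,"dy":-0.119,"dz":0,"hand":1},{"wx":0,"wy":0,"wz":0,"dx":0.037,"dy":-0.119,"dz":0,"hand":1},{"wx":0,"wy":0,"wz":0,"dx":0.037,"dy":-0.119,"dz":0,"hand":1}]'
python3 -m jog '[{"wx":0,"wy":0,"wz":0,"dx":0.037,"dy":-0.119,"dz":0,"hand":1},{"wx":0,"wy":0,"wz":0,"dx":0.037,"dy":-0.119,"dz":0,"hand":1},{"wx":0,"wy":0,"wz":0,"dx":0,"dy":0,"dz":0,"hand":1},{"wx":0,"wy":0,"wz":0,"dx":0,"dy":0,"dz":0,"hand":1},{"wx":0,"wy":0,"wz":0,"dx":0,"dy":0,"dz":0,"hand":1}]'
```

```text
clock: 28.38
tool_pos: [0.4612, 0.0645, 0.1573]
eef_rot: [0.656, 0.755, -0.001, -0.0]
contact_force: [1.8, -0.0, -1.6]
opening: 0.443
finger_force: 20.0
clock: 28.8
tool_pos: [0.5078, -0.0859, 0.1553]
eef_rot: [0.656, 0.755, -0.001, 0.0]
contact_force: [1.2, 0.2, -0.2]
opening: 0.442
finger_force: 20.0
clock: 29.22
tool_pos: [0.5538, -0.2346, 0.155]
eef_rot: [0.656, 0.754, -0.001, -0.0]
contact_force: [1.2, -0.3, -0.7]
opening: 0.435
finger_force: 20.0
clock: 29.63
tool_pos: [0.5723, -0.2913, 0.1549]
eef_rot: [0.656, 0.755, -0.0, -0.0]
contact_force: [-0.1, 0.1, -1.0]
opening: 0.444
finger_force: 20.0
```

```bash
python3 -m jog '[{"wx":0,"wy":0,"wz":0,"dx":0,"dy":-0.006,"dz":-0.08,"hand":1},{"wx":0,"wy":0,"wz":0,"dx":0,"dy":0,"dz":-0.1,"hand":1},{"wx":0,"wy":0,"wz":0,"dx":0,"dy":0,"dz":-0.1,"hand":1},{"wx":0,"wy":0,"wz":0,"dx":0,"dy":0,"dz":-0.1,"hand":1},{"wx":0,"wy":0,"wz":0,"dx":0,"dy":0,"dz":0,"hand":1}]'
python3 -m jog '[{"wx":0,"wy":0,"wz":0,"dx":0,"dy":0,"dz":-0.06,"hand":1},{"wx":0,"wy":0,"wz":0,"dx":0,"dy":0,"dz":-0.03,"hand":1},{"wx":0,"wy":0,"wz":0,"dx":0,"dy":0,"dz":0,"hand":1},{"wx":0,"wy":0,"wz":0,"dx":0,"dy":0,"dz":0,"hand":1},{"wx":0,"wy":0,"wz":0,"dx":0,"dy":0,"dz":0,"hand":1}]'
```

```text
clock: 30.05
tool_pos: [0.5693, -0.2912, 0.056]
eef_rot: [0.655, 0.756, -0.002, -0.004]
contact_force: [-0.7, -0.5, -1.8]
opening: 0.445
finger_force: 20.0
clock: 30.47
tool_pos: [0.5736, -0.294, 0.0391]
eef_rot: [0.656, 0.755, -0.0, 0.001]
contact_force: [1.1, 0.1, -0.5]
opening: 0.442
finger_force: 20.0
```

```bash
python3 -m jog '[{"wx":0,"wy":0,"wz":0,"dx":0,"dy":0,"dz":-0.04,"hand":1},{"wx":0,"wy":0,"wz":0,"dx":0,"dy":0,"dz":-0.03,"hand":1},{"wx":0,"wy":0,"wz":0,"dx":0,"dy":0,"dz":-0.02,"hand":1},{"wx":0,"wy":0,"wz":0,"dx":0,"dy":0,"dz":0,"hand":1},{"wx":0,"wy":0,"wz":0,"dx":0,"dy":0,"dz":0,"hand":1}]'
python3 -m jog '[{"wx":0,"wy":0,"wz":0,"dx":0,"dy":0,"dz":-0.004,"hand":1},{"wx":0,"wy":0,"wz":0,"dx":0,"dy":0,"dz":0,"hand":1},{"wx":0,"wy":0,"wz":0,"dx":0,"dy":0,"dz":0,"hand":1}]'
```

```text
clock: 30.88
tool_pos: [0.5726, -0.2939, 0.015]
eef_rot: [0.656, 0.755, -0.001, 0.0]
contact_force: [0.2, -0.1, -1.2]
opening: 0.442
finger_force: 20.0
clock: 31.13
tool_pos: [0.5729, -0.2939, 0.0145]
eef_rot: [0.656, 0.755, -0.001, 0.001]
contact_force: [0.2, -0.3, -0.5]
opening: 0.439
finger_force: 20.0
```

```bash
python3 -m jog '[{"wx":0,"wy":0,"wz":0,"dx":0,"dy":0,"dz":-0.003,"hand":1},{"wx":0,"wy":0,"wz":0,"dx":0,"dy":0,"dz":0,"hand":1},{"wx":0,"wy":0,"wz":0,"dx":0,"dy":0,"dz":0,"hand":1}]'
```

```text
clock: 31.38
tool_pos: [0.5729, -0.294, 0.0143]
eef_rot: [0.656, 0.755, -0.001, 0.001]
contact_force: [-1.7, 0.0, 4.9]
opening: 0.442
finger_force: 20.0
```

```bash
python3 -m jog '[{"wx":0,"wy":0,"wz":0,"dx":0,"dy":0,"dz":0,"hand":0.5},{"wx":0,"wy":0,"wz":0,"dx":0,"dy":0,"dz":0,"hand":0.4},{"wx":0,"wy":0,"wz":0,"dx":0,"dy":0,"dz":0,"hand":0.38},{"wx":0,"wy":0,"wz":0,"dx":0,"dy":0,"dz":0,"hand":0.38},{"wx":0,"wy":0,"wz":0,"dx":0,"dy":0,"dz":0.03,"hand":0.38}]'
python3 -m jog '[{"wx":0,"wy":0,"wz":0,"dx":0,"dy":0,"dz":0.1,"hand":0.38},{"wx":0,"wy":0,"wz":0,"dx":0,"dy":0,"dz":0.14,"hand":0.38},{"wx":0,"wy":0,"wz":0,"dx":0,"dy":0,"dz":0.14,"hand":0.38},{"wx":0,"wy":0,"wz":0,"dx":0,"dy":0,"dz":0.14,"hand":0},{"wx":0,"wy":0,"wz":0,"dx":0,"dy":0,"dz":0.04,"hand":0}]'
python3 -m jog '[{"wx":0,"wy":0,"wz":0.036,"dx":-0.051,"dy":0.107,"dz":0,"hand":0},{"wx":0,"wy":0,"wz":0.036,"dx":-0.051,"dy":0.107,"dz":0,"hand":0},{"wx":0,"wy":0,"wz":0.036,"dx":-0.051,"dy":0.107,"dz":0,"hand":0},{"wx":0,"wy":0,"wz":0.036,"dx":-0.051,"dy":0.107,"dz":0,"hand":0},{"wx":0,"wy":0,"wz":0.036,"dx":-0.051,"dy":0.107,"dz":0,"hand":0}]'
python3 -m jog '[{"wx":0,"wy":0,"wz":0.036,"dx":-0.051,"dy":0.107,"dz":0,"hand":0},{"wx":0,"wy":0,"wz":0.036,"dx":-0.051,"dy":0.107,"dz":0,"hand":0},{"wx":0,"wy":0,"wz":0.038,"dx":-0.051,"dy":0.107,"dz":0,"hand":0},{"wx":0,"wy":0,"wz":0,"dx":0,"dy":0,"dz":0,"hand":0},{"wx":0,"wy":0,"wz":0,"dx":0,"dy":0,"dz":0,"hand":0}]'
python3 - <<'E'
from loc import *
for n in("top","side"):im=r.snapshot(n);cv2.imwrite(f"pics/{n}4.png",im[:,:,::-1])
im=r.snapshot("wrist");c=r.camera_info("wrist");cv2.imwrite("pics/w4.png",im[:,:,::-1])
uv=proj(c,np.array([[.4715,-.0793,.06]]),True)[0];print(uv)
m,p=pick("wrist","sprayer",uv)
if m is not None:print(p,fit([(c,m,True)],"sprayer",[.4715,-.0793,.72],True))
E
```

```text
clock: 31.8
tool_pos: [0.5718, -0.2937, 0.02]
eef_rot: [0.656, 0.755, -0.001, -0.001]
contact_force: [-1.3, -0.1, 0.5]
opening: 0.622
finger_force: 0.0
clock: 32.22
tool_pos: [0.576, -0.294, 0.1675]
eef_rot: [0.656, 0.755, 0.001, 0.004]
contact_force: [1.2, 0.7, 0.2]
opening: 0.746
finger_force: 0.0
clock: 32.63
tool_pos: [0.5082, -0.1592, 0.1615]
eef_rot: [0.509, 0.861, -0.0, 0.001]
contact_force: [0.4, 1.9, -0.5]
opening: 0.998
finger_force: 0.0
clock: 33.05
tool_pos: [0.4705, -0.0787, 0.1617]
eef_rot: [0.412, 0.911, -0.0, 0.001]
contact_force: [-0.1, -0.0, 0.2]
opening: 1.002
finger_force: 0.0
[278.98258642 205.4961066 ]
0.69 (array([ 0.47208113, -0.08088453,  0.69232068]), np.float64(0.9657152189753512))
```

View pics/w4.png

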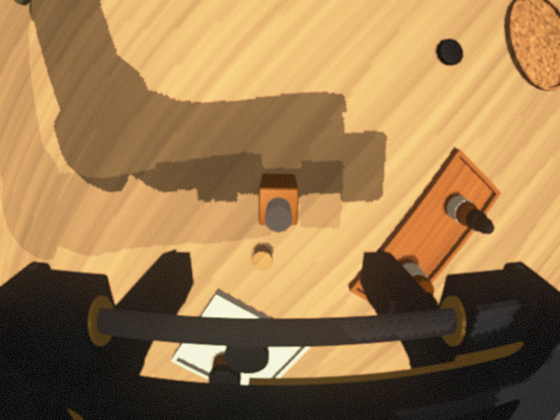

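View pics/side4.png

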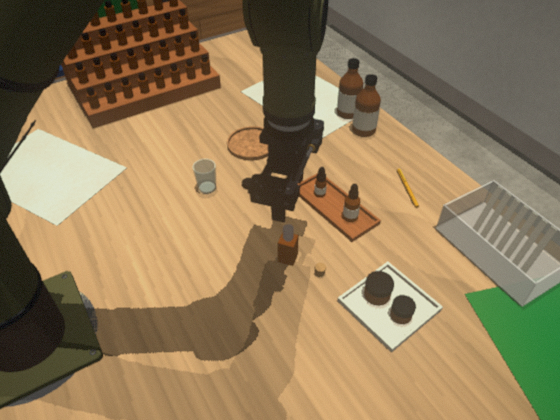

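Jars sit side by side in the white tray (side view (379,288) and (402,309)). The sprayer is square to the fingers at (279,205) in the wrist view. Descending on it.

```bash
python3 -m jog '[{"wx":0,"wy":0,"wz":-0.005,"dx":0.005,"dy":-0.005,"dz":-0.08,"hand":0},{"wx":0,"wy":0,"wz":0,"dx":0,"dy":0,"dz":-0.1,"hand":0},{"wx":0,"wy":0,"wz":0,"dx":0,"dy":0,"dz":-0.1,"hand":0},{"wx":0,"wy":0,"wz":0,"dx":0,"dy":0,"dz":-0.1,"hand":0},{"wx":0,"wy":0,"wz":0,"dx":0,"dy":0,"dz":0,"hand":0}]'
python3 -m jog '[{"wx":0,"wy":0,"wz":0,"dx":0,"dy":0,"dz":-0.05,"hand":0},{"wx":0,"wy":0,"wz":0,"dx":0,"dy":0,"dz":-0.03,"hand":0},{"wx":0,"wy":0,"wz":0,"dx":0,"dy":0,"dz":0,"hand":0},{"wx":0,"wy":0,"wz":0,"dx":0,"dy":0,"dz":0,"hand":0}]'
```

```text
clock: 33.67
tool_pos: [0.4703, -0.0825, 0.0629]
eef_rot: [0.419, 0.908, -0.002, -0.002]
contact_force: [-1.1, -1.1, -0.1]
opening: 1.003
finger_force: 0.0
clock: 34.0
tool_pos: [0.4726, -0.0816, 0.0469]
eef_rot: [0.418, 0.908, -0.0, 0.001]
contact_force: [0.5, 0.3, -0.5]
opening: 0.995
finger_force: 0.0
```

```bash
python3 -m jog '[{"wx":0,"wy":0,"wz":0,"dx":-0.003,"dy":0.006,"dz":-0.04,"hand":0},{"wx":0,"wy":0,"wz":0,"dx":0,"dy":0,"dz":-0.024,"hand":0.2},{"wx":0,"wy":0,"wz":0,"dx":0,"dy":0,"dz":0,"hand":0.3},{"wx":0,"wy":0,"wz":0,"dx":0,"dy":0,"dz":0,"hand":0.4},{"wx":0,"wy":0,"wz":0,"dx":0,"dy":0,"dz":0,"hand":0.5}]' 25
python3 -m jog '[{"wx":0,"wy":0,"wz":0,"dx":0,"dy":0,"dz":0,"hand":1},{"wx":0,"wy":0,"wz":0,"dx":0,"dy":0,"dz":0,"hand":1},{"wx":0,"wy":0,"wz":0,"dx":0,"dy":0,"dz":0,"hand":1},{"wx":0,"wy":0,"wz":0,"dx":0,"dy":0,"dz":0,"hand":1},{"wx":0,"wy":0,"wz":0,"dx":0,"dy":0,"dz":0,"hand":1}]' 25
python3 -m jog '[{"wx":0,"wy":0,"wz":0,"dx":0,"dy":0,"dz":0,"hand":1},{"wx":0,"wy":0,"wz":0,"dx":0,"dy":0,"dz":0,"hand":1},{"wx":0,"wy":0,"wz":0,"dx":0,"dy":0,"dz":0,"hand":1}]' 25
```

```text
clock: 34.42
tool_pos: [0.4717, -0.0799, 0.0308]
eef_rot: [0.418, 0.909, -0.0, 0.001]
contact_force: [0.9, 0.0, -0.6]
opening: 0.724
finger_force: 0.0
clock: 34.83
tool_pos: [0.4715, -0.0796, 0.0304]
eef_rot: [0.418, 0.909, -0.0, 0.001]
contact_force: [-0.7, -1.3, 0.6]
opening: 0.36
finger_force: 25.0
clock: 35.08
tool_pos: [0.4715, -0.0796, 0.0304]
eef_rot: [0.418, 0.909, -0.0, 0.001]
contact_force: [0.5, -0.0, 1.8]
opening: 0.36
finger_force: 25.0
```

```bash
python3 -m jog '[{"wx":0,"wy":0,"wz":0,"dx":0,"dy":0,"dz":0.05,"hand":1},{"wx":0,"wy":0,"wz":0,"dx":0,"dy":0,"dz":0.1,"hand":1},{"wx":0,"wy":0,"wz":0,"dx":0,"dy":0,"dz":0.12,"hand":1},{"wx":0,"wy":0,"wz":0,"dx":0,"dy":0,"dz":0.12,"hand":1},{"wx":0,"wy":0,"wz":0,"dx":0,"dy":0,"dz":0.12,"hand":1}]'
python3 -m jog '[{"wx":0,"wy":0,"wz":0,"dx":0.0365,"dy":0.115,"dz":0,"hand":1},{"wx":0,"wy":0,"wz":0,"dx":0.0365,"dy":0.115,"dz":0,"hand":1},{"wx":0,"wy":0,"wz":0,"dx":0.0365,"dy":0.115,"dz":0,"hand":1},{"wx":0,"wy":0,"wz":0,"dx":0.0365,"dy":0.115,"dz":0,"hand":1},{"wx":0,"wy":0,"wz":0,"dx":0.0365,"dy":0.115,"dz":0,"hand":1}]'
python3 -m jog '[{"wx":0,"wy":0,"wz":0,"dx":0.0365,"dy":0.115,"dz":0,"hand":1},{"wx":0,"wy":0,"wz":0,"dx":0.0365,"dy":0.115,"dz":0,"hand":1},{"wx":0,"wy":0,"wz":0,"dx":0.0365,"dy":0.115,"dz":0,"hand":1},{"wx":0,"wy":0,"wz":0,"dx":0.0365,"dy":0.115,"dz":0,"hand":1},{"wx":0,"wy":0,"wz":0,"dx":0.0365,"dy":0.115,"dz":0,"hand":1}]'
python3 -m jog '[{"wx":0,"wy":0,"wz":0,"dx":0.0365,"dy":0.115,"dz":0,"hand":1},{"wx":0,"wy":0,"wz":0,"dx":0.0365,"dy":0.115,"dz":0,"hand":1},{"wx":0,"wy":0,"wz":0,"dx":0,"dy":0,"dz":0,"hand":1},{"wx":0,"wy":0,"wz":0,"dx":0,"dy":0,"dz":0,"hand":1},{"wx":0,"wy":0,"wz":0,"dx":0,"dy":0,"dz":0,"hand":1}]'
```

```text
clock: 35.5
tool_pos: [0.4706, -0.0796, 0.1588]
eef_rot: [0.417, 0.909, -0.001, -0.0]
contact_force: [1.7, 0.3, -1.1]
opening: 0.357
finger_force: 25.0
clock: 35.92
tool_pos: [0.5169, 0.065, 0.1576]
eef_rot: [0.418, 0.909, -0.001, 0.0]
contact_force: [0.7, -0.2, -1.2]
opening: 0.359
finger_force: 25.0
clock: 36.33
tool_pos: [0.5624, 0.2088, 0.1572]
eef_rot: [0.418, 0.909, -0.001, 0.0]
contact_force: [-0.1, 0.3, -0.9]
opening: 0.365
finger_force: 25.0
clock: 36.75
tool_pos: [0.5804, 0.264, 0.157]
eef_rot: [0.418, 0.909, -0.002, 0.001]
contact_force: [-0.7, -0.4, -2.0]
opening: 0.357
finger_force: 25.0
```

```bash
python3 -m jog '[{"wx":0,"wy":0,"wz":0,"dx":0,"dy":0.004,"dz":-0.08,"hand":1},{"wx":0,"wy":0,"wz":0,"dx":0,"dy":0,"dz":-0.1,"hand":1},{"wx":0,"wy":0,"wz":0,"dx":0,"dy":0,"dz":-0.1,"hand":1},{"wx":0,"wy":0,"wz":0,"dx":0,"dy":0,"dz":-0.1,"hand":1},{"wx":0,"wy":0,"wz":0,"dx":0,"dy":0,"dz":0,"hand":1}]'
python3 -m jog '[{"wx":0,"wy":0,"wz":0,"dx":0,"dy":0,"dz":-0.03,"hand":1},{"wx":0,"wy":0,"wz":0,"dx":0,"dy":0,"dz":-0.02,"hand":1},{"wx":0,"wy":0,"wz":0,"dx":0,"dy":0,"dz":0,"hand":1},{"wx":0,"wy":0,"wz":0,"dx":0,"dy":0,"dz":0,"hand":1},{"wx":0,"wy":0,"wz":0,"dx":0,"dy":0,"dz":0,"hand":1}]'
```

```text
clock: 37.17
tool_pos: [0.5784, 0.2612, 0.0578]
eef_rot: [0.418, 0.908, -0.005, -0.001]
contact_force: [-0.6, -0.8, -1.0]
opening: 0.36
finger_force: 25.0
clock: 37.58
tool_pos: [0.5815, 0.2667, 0.0514]
eef_rot: [0.418, 0.909, 0.0, 0.001]
contact_force: [-0.1, -0.4, -1.4]
opening: 0.358
finger_force: 25.0
```

```bash
python3 -m jog '[{"wx":0,"wy":0,"wz":0,"dx":0,"dy":0,"dz":-0.03,"hand":1},{"wx":0,"wy":0,"wz":0,"dx":0,"dy":0,"dz":-0.02,"hand":1},{"wx":0,"wy":0,"wz":0,"dx":0,"dy":0,"dz":-0.012,"hand":1},{"wx":0,"wy":0,"wz":0,"dx":0,"dy":0,"dz":0,"hand":1},{"wx":0,"wy":0,"wz":0,"dx":0,"dy":0,"dz":0,"hand":1}]'
python3 -m jog '[{"wx":0,"wy":0,"wz":0,"dx":0,"dy":0,"dz":-0.003,"hand":1},{"wx":0,"wy":0,"wz":0,"dx":0,"dy":0,"dz":0,"hand":1},{"wx":0,"wy":0,"wz":0,"dx":0,"dy":0,"dz":0,"hand":1}]'
```

```text
clock: 38.0
tool_pos: [0.5807, 0.2663, 0.0345]
eef_rot: [0.418, 0.909, -0.001, 0.001]
contact_force: [0.8, -0.3, -0.8]
opening: 0.36
finger_force: 25.0
clock: 38.25
tool_pos: [0.5808, 0.2663, 0.0344]
eef_rot: [0.418, 0.909, -0.001, 0.001]
contact_force: [-2.0, -0.6, 5.1]
opening: 0.36
finger_force: 25.0
```

Contact. I'll release, retreat upward, then check.

```bash
python3 -m jog '[{"wx":0,"wy":0,"wz":0,"dx":0,"dy":0,"dz":0,"hand":0.55},{"wx":0,"wy":0,"wz":0,"dx":0,"dy":0,"dz":0,"hand":0.45},{"wx":0,"wy":0,"wz":0,"dx":0,"dy":0,"dz":0,"hand":0.35},{"wx":0,"wy":0,"wz":0,"dx":0,"dy":0,"dz":0,"hand":0.3},{"wx":0,"wy":0,"wz":0,"dx":0,"dy":0,"dz":0.03,"hand":0.3}]'
python3 -m jog '[{"wx":0,"wy":0,"wz":0,"dx":0,"dy":0,"dz":0.1,"hand":0.3},{"wx":0,"wy":0,"wz":0,"dx":0,"dy":0,"dz":0.14,"hand":0.3},{"wx":0,"wy":0,"wz":0,"dx":0,"dy":0,"dz":0.14,"hand":0.3},{"wx":0,"wy":0,"wz":0,"dx":0,"dy":0,"dz":0.14,"hand":0.3},{"wx":0,"wy":0,"wz":0,"dx":0,"dy":0,"dz":0.04,"hand":0}]'
python3 -m jog '[{"wx":0,"wy":0,"wz":0,"dx":-0.11,"dy":0,"dz":0.04,"hand":0},{"wx":0,"wy":0,"wz":0,"dx":-0.11,"dy":0,"dz":0.04,"hand":0},{"wx":0,"wy":0,"wz":0,"dx":-0.11,"dy":0,"dz":0.04,"hand":0},{"wx":0,"wy":0,"wz":0,"dx":-0.11,"dy":0,"dz":0,"hand":0},{"wx":0,"wy":0,"wz":0,"dx":-0.11,"dy":0,"dz":0,"hand":0}]'
python3 -m jog '[{"wx":0,"wy":0,"wz":0,"dx":-0.05,"dy":0,"dz":0,"hand":0},{"wx":0,"wy":0,"wz":0,"dx":0,"dy":0,"dz":0,"hand":0},{"wx":0,"wy":0,"wz":0,"dx":0,"dy":0,"dz":0,"hand":0}]'
python3 - <<'E'
from loc import *
for n in("top","side"):im=r.snapshot(n);cv2.imwrite(f"pics/{n}5.png",im[:,:,::-1])
c=r.camera_info("side")
for q,p in {"dropper_large":(.6388,-.0558),"dropper_small":(.625,.034),"jar_large":(.5644,-.238),"jar_small":(.573,-.294),"sprayer":(.581,.266),"beaker":(.4234,.1848)}.items():
    z=max(P[:,2].max() for P in M[q]);m,pr=pick("side",q,proj(c,np.array([[*p,z/2]]))[0])
    print(q,None if m is None else fit([(c,m,False)],q,[*p,.72],q=="sprayer"))
E
```

```text
clock: 38.67
tool_pos: [0.5801, 0.2656, 0.0403]
eef_rot: [0.418, 0.909, -0.002, 0.0]
contact_force: [0.7, 0.4, -0.7]
opening: 0.694
finger_force: 0.0
clock: 39.08
tool_pos: [0.5827, 0.2689, 0.1878]
eef_rot: [0.418, 0.909, 0.004, 0.003]
contact_force: [-0.1, 0.6, 0.5]
opening: 0.753
finger_force: 0.0
clock: 39.5
tool_pos: [0.4422, 0.2664, 0.2123]
eef_rot: [0.418, 0.909, 0.0, 0.001]
contact_force: [0.7, -0.0, -0.7]
opening: 1.001
finger_force: 0.0
clock: 39.75
tool_pos: [0.4312, 0.2664, 0.2119]
eef_rot: [0.417, 0.909, -0.0, 0.001]
contact_force: [0.6, 0.3, -0.0]
opening: 1.002
finger_force: 0.0
dropper_large (array([ 0.64044217, -0.05416674]), np.float64(0.9023401416401519))
dropper_small None
jar_large (array([ 0.56609435, -0.2356292 ]), np.float64(0.9595112898236932))
jar_small (array([ 0.57494291, -0.29125645]), np.float64(0.9330088382221083))
sprayer (array([0.58316417, 0.27067049, 0.79759293]), np.float64(0.8508243077415568))
beaker (array([0.42525607, 0.1882597 ]), np.float64(0.8457321304649549))
```

View pics/side5.png

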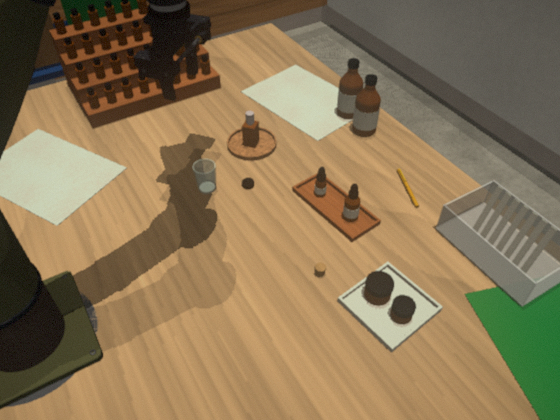

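View pics/top5.png

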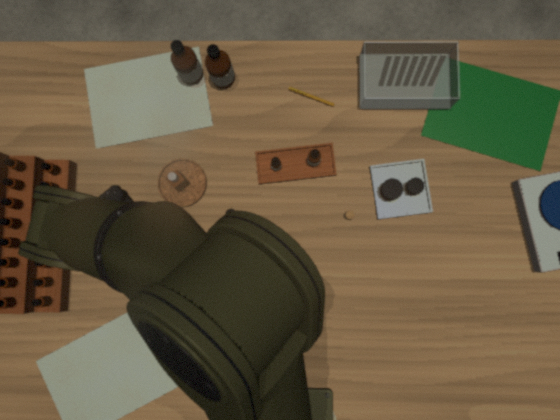

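Both views show every item upright inside its own tray: droppers at (276,163) and (314,158), jars at (391,189) and (414,186), sprayer at (178,182) in the top picture. The beaker is at its original spot (side view (205,177)). Handing in.

```bash
python3 -c "
from plant import r
print(r.finish_job())"
```

```text
the job is handed in; nothing more can be done
None
```

The job is handed in: both droppers are in the long tray, both jars side by side in the square tray and the sprayer in the cork dish, all upright and let go, with the beaker left where it stood; about 40 s on the clock, and no verdict was shown at hand-in.

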